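# Shim the amplifier module home in its test jig

### The job

Gently lower the jig's hold-down lid fully closed over the amplifier module, then pack the gap between the back stop and the module's blue end plate: from the rack, hang as many brass spacers as are needed upright against the stop, shoulders down on the cheeks, and push the yellow wedge down between them and the end plate, slope to the module, until the module is home against its connector block and the stack feels tight, without forcing it. Finish still holding the wedge pressed in the gap, do not let go; leave unused spacers in the rack and everything else on the bench alone.

Things in the scene. Friction and masses are not known exactly. Their poses are not given: they have to be found in the camera images.
- jig: Amplifier test jig: aluminium base plate 150 (x) by 230 (y) by 12 mm, fixed. Origin on its underside; it spans x -75..75, y -85..145 mm. Along its y axis: back stop (-y), gap, module, connector block (y 118..140, top 68 mm above the bench). Two upright cheeks, x 22..34 and -34..-22, y -80..-17, top 62 mm above the bench, flank stop and gap. Lid's rest post: x -69..-59, y 51..81.
- stop: Dark steel back stop between the cheeks, fixed, set differently each time: 42 wide (x), 26 thick, 50 mm tall, top front edge bevelled 4 mm. Origin at the foot of its flat front face, mid-width, on the jig's floor (12 mm above the bench); +y points out of this face over the gap to the module's blue face. With the module home the gap is 18 to 29 mm wide, more than the wedge alone fills.
- module: Amplifier module (0.65 kg): finned aluminium, green board, and facing the gap a blue end plate, 90 wide (x), 12 thick, 50 mm tall, top edge bevelled 4 mm. Origin at the foot of the plate's face to the gap (looking to -y), mid-width, 12 mm above the bench. It slides along the jig's y only, 2 N of friction; home, hard on the connector block, its origin is at jig y = -10 mm; it starts 3 to 6 mm back.
- lid (a joint): Hold-down lid's angle in rad: 0 = closed flat over the module (hard limit), grows as it opens, to 1.6. A stiff hinge keeps it wherever it is left (0.26 N m of friction; the lid weighs 0.25 kg), so it must be swung all the way down.
- lid_hinge (a point): Lid's hinge axis (along the jig's y) at its mid-width, on the jig's +x side, 64 mm above the bench. The lid: aluminium frame with clear window, 92 wide (y), 8 mm thick; closed, it reaches from 2 to 126 mm from the axis towards the jig's -x, underside level with the axis; it opens up and over towards +x.
- lid_edge (a point): Middle of the lid's free edge on its outer (upper) face, 126 mm from the hinge axis; 72 mm above the bench when closed. A red lip, 40 wide and 5 mm thick, reaches 17 mm beyond it, flush with that face.
- rack: Black plastic rack, 60 (x) by 130 (y) by 30 mm tall, fixed; origin at the centre of its underside. Slots across it hold the spacers, at about y = -50, -20 and 10 mm, and a V-slot from y = 36 mm on holds the wedge; slot floors 4 mm above the bench.
- spacer_a: One of three equal brass spacers, 7 mm thick (y), 84 mm tall, 0.18 kg, upright in the rack. From the bottom: blade 36 wide (x), 48 tall, lower corners bevelled 5 mm, shoulders 60 wide and 10 tall, head 30 wide and 26 tall with bevelled top corners. Origin at the centre of its underside, z up. In the gap it hangs by its shoulders on the two cheeks, its underside 2 mm off the floor.
- spacer_b: One of three equal brass spacers, 7 mm thick (y), 84 mm tall, 0.18 kg, upright in the rack. From the bottom: blade 36 wide (x), 48 tall, lower corners bevelled 5 mm, shoulders 60 wide and 10 tall, head 30 wide and 26 tall with bevelled top corners. Origin at the centre of its underside, z up. In the gap it hangs by its shoulders on the two cheeks, its underside 2 mm off the floor.
- spacer_c: One of three equal brass spacers, 7 mm thick (y), 84 mm tall, 0.18 kg, upright in the rack. From the bottom: blade 36 wide (x), 48 tall, lower corners bevelled 5 mm, shoulders 60 wide and 10 tall, head 30 wide and 26 tall with bevelled top corners. Origin at the centre of its underside, z up. In the gap it hangs by its shoulders on the two cheeks, its underside 2 mm off the floor.
- wedge: Yellow nylon wedge standing point-down in the rack: 36 wide (x), 115 mm tall, 0.07 kg. Origin at its foot, mid-width, on its flat upright back face (y = 0); the slope looks to its +y. 3 mm thick at the foot, evenly up to 18 mm thick at 50 mm up, then a parallel 18 mm head to the top. In the gap: back to the spacers, slope to the end plate. Friction about 0.6, so it jams.
- tape_roll: Bystander, to be left alone: a roll of paper tape lying flat.
- screwdriver: Bystander, to be left alone: a red-handled screwdriver.
- solder_spool: Bystander, to be left alone: a green spool.
- flux_jar: Bystander, to be left alone: a white screw-top jar.
- carton: Bystander, to be left alone: a small light-blue carton.
- meter: Bystander, to be left alone: an orange and black handheld meter lying on its back.
- heatsink: Bystander, to be left alone: a small finned aluminium heat sink.

How it is judged:
By the outcome, as a careful person would: the job done as asked, in the order asked, and still so for the second after the job is handed in, while the arm keeps its last pose, push and grip.
It also fails if it takes over 72 s, if anything falls off the work surface, if the arm or the gripper's body presses on something with over 40 N, if the wrist force passes 120 N, or if a joint passes its speed limit or range.

### The arm

A 6-joint arm with a two-finger parallel gripper is mounted at the origin on the work surface. World frame = base frame: x ahead of the robot, y to its left, z up, the work surface at z = 0. Lengths are in mm, angles in rad, forces in N, time in s.
With the tool pointing down it reaches from about 400 to 925 mm from the base axis. Payload 12.5 kg.
Tool frame: the origin (TCP) lies at the very end of the fingers, on their centre line; the grasp point (between the pads) lies 19 mm behind it; z points along the fingers, y is the line along which they close (so a half turn about z gives the same grasp; the last joint's range is limited). The gripper opens to 95 mm and grips with 3 to 60 N. Pads are 20 mm wide; open, the fingers measure 119 mm over their backs; the gripper's body (75 mm by 180 mm) begins 59 mm behind the grasp point.
Start: joints at [1.124, 0.491, 1.559, -0, 1.092, -0.106], TCP at [208.885, 589.079, 214.661] pointing down, gripper open.
Joint ranges: [-3.1, 3.1], [-0.84, 2.19], [0.05, 2.79], [-1.13, 4.28], [0.06, 2.93], [-2.69, 2.69]. Speed limits (rad/s): [2.22, 2.22, 2.79, 3.14, 3.14, 3.14].

### API

Orientations are given as [roll, pitch, yaw] about the fixed x, y, z axes, in that order (R = Rz(yaw) Ry(pitch) Rx(roll)).
In Python, from cell import env gives the robot as it stands.
- The arm moves only by the shell command python3 steer.py FILE, which reads ROWS from the file FILE. ROWS is one flat JSON list of numbers that holds 1 to 5 rows one after another, with no inner brackets; each row has 5 numbers: dx, dy, dz in units of 50 mm, then a turn about the tool's z in rad, then the opening from 0.0 (shut) to 1.0 (fully open); each row is the pose to reach, as a shift and turn from the pose commanded when the command began, along the tool's axes at that moment; what a row does not reach only later rows make up. A row lasts 1/12 s, in which the tool goes at most 41.7 mm and 0.125 rad, less where a joint would pass 70% of its speed; a pose out of reach is approached as far as the arm can. The fingers move at their own pace and stop on an object; the grip force is fixed at half the most. Time passes only in rows, so rows that do not move let the fingers close. It prints the time, the measured TCP pose, the force, the opening and the grip force at its end. Input that does not fit is refused with a message, and nothing moves.
- env.state(): the state, without advancing time (a new reading comes with each control period).
- env.read_camera(name): name is "scene" or "top" or "wrist"; returns (picture, depth): 480x640x3 uint8, red, green, blue; 480x640 float32, mm along the optical axis (not along the pixel's ray), 0 where there is no reading.
- env.camera_info(name): a dict with "vertical_fov" (degrees; the focal length in pixels is half the picture's height over the tangent of half this angle, whatever the lens; pixels are square), "cx", "cy" (the principal point, pixels), "origin" and "attitude" of the camera in the world. Camera axes: x right, y down, z forward; pixel columns grow to the right and rows downward; lengths in mm; the calibration is good to about 2 mm. A picture is of the moment at which its call begins: read the wrist's pose just before it. camera_info takes no time and is no camera call; for the wrist camera it gives the pose at the moment of the call.
- env.job_done(): hands the job in; it is judged then, once.
The state is a dict: "t": time; "joints": joint angles; "qvel": joint speeds; "tau": joint torques, N m; "eef_pos": TCP position; "tcp_rot": TCP orientation; "ft_force": force on the tool from outside, world axes, zero at the start; "moment": the same for the moment, N m; "opening": opening from 0.0 (shut) to 1.0 (fully open); "grip_force": force on a finger pad.
Only numpy, scipy, OpenCV 4.12 (cv2) and the standard library are available. Lean on these libraries where they do the work, as an engineer would, in place of code of your own. Each camera call takes 0.05 s, during which the arm holds its last target. There are 200 camera calls.

## Working session

There is one attempt and no reset: what is moved stays moved. The work goes in short steps, Python scripts to look and compute and a shell command to move; the robot and the scene stay as the last step left them, time stands still between calls to the robot, and variables do not carry over. Pictures are saved under pics/ and viewed, at most 10 in all, crops included, and the job is handed in when it is done.

```bash
ls; mkdir -p pics; python3 - <<'E'
from cell import env
import cv2
s=env.state();print(s)
for n in("scene","top","wrist"):
    print(n,env.camera_info(n))
    p,d=env.read_camera(n)
    cv2.imwrite(f"pics/{n}0.png",p[:,:,::-1])
    import numpy as np; np.save(f"pics/{n}0.npy",d)
E
```

```text
cell.py
pics
steer.py
{'t': 0.0, 'joints': array([ 1.12442338e+00,  4.91563304e-01,  1.55946258e+00,  4.34652098e-06,
        1.09165091e+00, -1.05589247e-01]), 'qvel': array([-0.00028518, -0.00023529, -0.0006049 ,  0.00049944,  0.00033283,
       -0.00037484]), 'tau': array([-1.85058496e-03, -6.12650657e+01, -2.58173651e+01,  6.91240747e-02,
        4.84603329e-02, -6.66644519e-05]), 'eef_pos': array([208.75946074, 588.85324233, 214.0548892 ]), 'tcp_rot': array([-3.14051496e+00, -1.18093626e-04,  2.80080688e+00]), 'ft_force': array([-0.26237554, -0.35929549,  0.7328796 ]), 'moment': array([ 0.02280347,  0.06965466, -0.04502304]), 'grip_force': 0.0, 'opening': 1.000862741584029}
scene {'vertical_fov': 49.58918667136802, 'cx': 323.96449179919614, 'cy': 243.5377596606218, 'origin': array([ 854.21901786, -511.74902152, 1049.11978727]), 'attitude': array([-2.58021423, -0.01112933,  0.47381167])}
top {'vertical_fov': 51.92563165600651, 'cx': 322.364264528094, 'cy': 238.57374646993262, 'origin': array([ 470.31878896,   10.12028196, 1020.886958  ]), 'attitude': array([-3.04805137,  0.01838506, -1.58125444])}
wrist {'vertical_fov': 66.80572212175474, 'cx': 319.14553447829724, 'cy': 239.51838985524012, 'origin': array([146.9449464 , 610.7710653 , 384.54864203]), 'attitude': array([2.90498535e+00, 7.62462522e-04, 1.22986069e+00])}
```

View pics/top0.png

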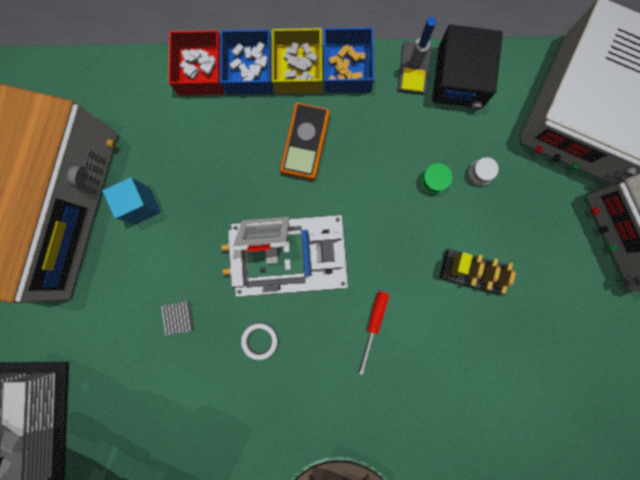

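View pics/scene0.png

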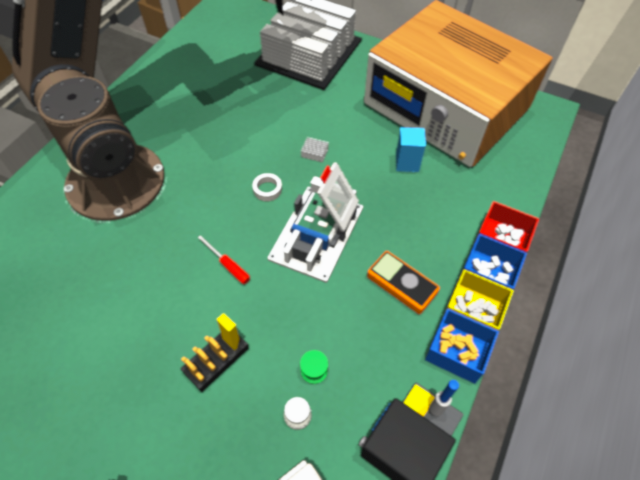

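```bash
cat > h.py <<'E'
import numpy as np,cv2
from scipy.spatial.transform import Rotation as R
from cell import env
def cam(n):
    i=env.camera_info(n); f=240/np.tan(np.radians(i["vertical_fov"]/2))
    return f,i["cx"],i["cy"],np.array(i["origin"]),R.from_euler("xyz",i["attitude"]).as_matrix()
def ray(c,u,v,z):
    f,cx,cy,o,M=c; d=M@np.array([(u-cx)/f,(v-cy)/f,1]); return o+d*(z-o[2])/d[2]
def cloud(c,d):
    f,cx,cy,o,M=c; v,u=np.mgrid[:480,:640]
    P=np.stack([(u-cx)/f*d,(v-cy)/f*d,d],-1)@M.T+o; P[d==0]=np.nan; return P
def totool(target,yaw=None):
    "shift in tool axes and turn from the measured pose to target TCP"
    s=env.state(); M=R.from_euler("xyz",s["tcp_rot"]).as_matrix()
    return np.round(M.T@(np.array(target)-s["eef_pos"]),1), None if yaw is None else round(-(yaw-s["tcp_rot"][2]),3)
E
python3 - <<'E'
from h import *
c=cam("top"); P=cloud(c,np.load("pics/top0.npy"))
for n,(u,v) in dict(c1=(230,219),c2=(342,216),c3=(347,289),c4=(238,295),lid1=(240,237),lidtop=(262,224),lidtop2=(288,222),lip=(258,247),rack=(480,270),wedge=(465,263),heads=(478,270),spool=(437,179),shoulder=(496,273)).items():
    print(n,P[v,u].round(),ray(c,u,v,12).round())
w=cam("wrist"); s=env.state(); M=R.from_euler("xyz",s["tcp_rot"]).as_matrix()
print("cam in tool",(M.T@(w[3]-s["eef_pos"])).round(1),(M.T@w[4]).round(3))
E
```

```text
c1 [610. 221.  -1.] [608. 219.  12.]
c2 [613. -14.  -0.] [611. -13.  12.]
c3 [461. -22.   3.] [462. -21.  12.]
c4 [452. 200.  15.] [452. 201.  12.]
lid1 [557. 173. 146.] [571. 198.  12.]
lidtop [587. 141.  90.] [597. 152.  12.]
lidtop2 [591.  92.  88.] [600.  98.  12.]
lip [535. 134. 191.] [549. 160.  12.]
rack [ 495. -269.   89.] [ 497. -292.   12.]
wedge [ 507. -233.  119.] [ 512. -262.   12.]
heads [ 495. -267.   83.] [ 497. -288.   12.]
spool [ 679. -204.   46.] [ 686. -211.   12.]
shoulder [ 489. -299.   87.] [ 491. -324.   12.]
cam in tool [  65.6   -0.2 -170.4] [[-0.    -0.972 -0.235]
 [ 1.    -0.     0.   ]
 [-0.    -0.235  0.972]]
```

Careful with the scale: shifts go in units of 50 mm. That gives: -153 mm is -3.06, -112 mm is -2.24.

```bash
echo '[-3.06,-2.24,-0.5,0.6,0.5,-3.06,-2.24,-0.5,0.6,0.5,-3.06,-2.24,-0.5,0.6,0.3,-3.06,-2.24,-0.5,0.6,0,-3.06,-2.24,-0.5,0.6,0]' > path.dat && python3 steer.py path.dat; echo '[-3.8,-0.12,-0.5,0.6,0,-3.8,-0.12,-0.5,0.6,0,-3.8,-0.12,-0.5,0.6,0,-3.8,-0.12,-0.5,0.6,0,-3.8,-0.12,-0.5,0.6,0]' > path.dat && python3 steer.py path.dat;echo '[-3.18,2.04,-0.5,0,0,-3.18,2.04,-0.5,0,0,-3.18,2.04,-0.5,0,0,-3.18,2.04,-0.5,0,0,-3.18,2.04,-0.5,0,0]' > path.dat && python3 steer.py path.dat
echo '[0,0,0,0,0,0,0,0,0,0]' > path.dat && python3 steer.py path.dat
python3 - <<'E'
from h import *
c=cam("wrist"); p,d=env.read_camera("wrist"); np.save("pics/w1d.npy",d); np.savez("pics/w1c.npz",*map(np.asarray,c))
cv2.imwrite("pics/w1.png",p[:,:,::-1])
s=env.state(); print(s["t"],s["eef_pos"],s["tcp_rot"])
E
```

```text
t: 0.57
eef_pos: [317.0, 429.7, 240.0]
tcp_rot: [3.142, 0.0, 2.193]
ft_force: [0.6, -0.2, 1.3]
opening: 0.703
grip_force: 0.0
t: 0.98
eef_pos: [424.3, 272.5, 265.1]
tcp_rot: [3.141, 0.0, 1.593]
ft_force: [0.8, 1.2, 0.4]
opening: 0.357
grip_force: 0.0
t: 1.4
eef_pos: [531.2, 116.2, 290.0]
tcp_rot: [3.141, 0.0, 1.599]
ft_force: [0.4, 0.4, 0.2]
opening: 0.024
grip_force: 0.0
t: 1.57
eef_pos: [529.8, 118.4, 289.3]
tcp_rot: [-3.141, -0.0, 1.598]
ft_force: [0.0, 0.4, -0.2]
opening: 0.004
grip_force: 0.0
1.6167 [529.17430556 119.32083753 289.23592973] [-3.14069173e+00 -1.91754662e-04  1.59979091e+00]
```

View pics/w1.png

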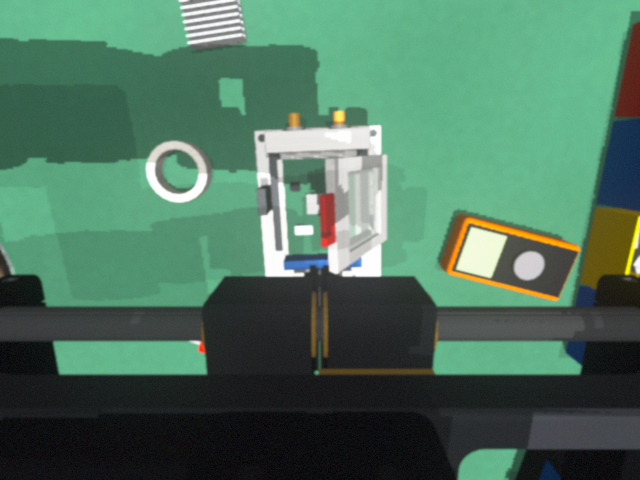

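```bash
python3 - <<'E'
from h import *
z=np.load("pics/w1c.npz"); c=[z[k] for k in z.files]; d=np.load("pics/w1d.npy"); P=cloud(c,d)
im=cv2.imread("pics/w1.png")
for n,(u,v) in dict(tl=(257,128),tr=(382,126),post=(264,200)).items(): print(n,ray(c,u,v,12).round(1),P[v,u].round(1))
hsv=cv2.cvtColor(im,cv2.COLOR_BGR2HSV)
red=((hsv[...,0]<8)|(hsv[...,0]>172))&(hsv[...,1]>150)&(hsv[...,2]>80); red[:, :300]=0; red[:,350:]=0; red[:180]=0;red[260:]=0
red=cv2.erode(red.astype(np.uint8),np.ones((3,3)))>0
Q=P[red]; print("lip",np.nanmin(Q,0).round(1),np.nanmedian(Q,0).round(1),np.nanmax(Q,0).round(1))
# lid frame rows/cols
for v in (170,200,215,230,250):
    print(v,[tuple(P[v,u].round().astype(int)) if np.isfinite(P[v,u,0]) else None for u in range(322,396,6)])
# plate left/right edges from white mask at z 5..20 
t=cam("top"); 
im2=cv2.imread("pics/top0.png"); Pt=cloud(t,np.load("pics/top0.npy"))
h2=cv2.cvtColor(im2,cv2.COLOR_BGR2HSV)
m=((h2[...,1]<60)&(h2[...,2]>120)).astype(np.uint8); m[:, :225]=0;m[:,352:]=0;m[:205]=0;m[300:]=0
m=cv2.morphologyEx(m,cv2.MORPH_OPEN,np.ones((3,3)))
ks=cv2.findContours(m,0,2)[0]; k=max(ks,key=cv2.contourArea); print([ray(t,u,v,12)[:2].round(1).tolist() for u,v in cv2.approxPolyDP(k,5,True)[:,0]], cv2.approxPolyDP(k,5,True)[:,0].tolist())
E
```

```text
tl [453.6 209.   12. ] [451.7 209.6   0.6]
tr [600.7 215.3  12. ] [ 6.027e+02  2.161e+02 -3.000e-01]
post [461.2 124.1  12. ] [468.5 130.7  61.3]
lip [530.7 114.9 183.5] [534.8 136.4 190.9] [539.5 151.9 194.3]
170 [(np.int64(531), np.int64(164), np.int64(48)), (np.int64(535), np.int64(170), np.int64(176)), (np.int64(539), np.int64(171), np.int64(177)), (np.int64(544), np.int64(170), np.int64(169)), (np.int64(550), np.int64(170), np.int64(160)), (np.int64(556), np.int64(170), np.int64(149)), (np.int64(562), np.int64(169), np.int64(132)), (np.int64(569), np.int64(169), np.int64(119)), (np.int64(577), np.int64(168), np.int64(106)), (np.int64(585), np.int64(168), np.int64(92)), (np.int64(592), np.int64(168), np.int64(84)), (np.int64(614), np.int64(164), np.int64(0)), (np.int64(621), np.int64(164), np.int64(1))]
200 [(np.int64(531), np.int64(149), np.int64(192)), (np.int64(535), np.int64(149), np.int64(189)), (np.int64(540), np.int64(148), np.int64(180)), (np.int64(545), np.int64(147), np.int64(172)), (np.int64(551), np.int64(146), np.int64(161)), (np.int64(557), np.int64(144), np.int64(1
[... 1559 characters left out ...]
t64(534), np.int64(72), np.int64(47)), (np.int64(541), np.int64(72), np.int64(47)), (np.int64(542), np.int64(107), np.int64(177)), (np.int64(547), np.int64(106), np.int64(173)), (np.int64(553), np.int64(104), np.int64(163)), (np.int64(559), np.int64(101), np.int64(152)), (np.int64(565), np.int64(98), np.int64(139)), (np.int64(572), np.int64(95), np.int64(128)), (np.int64(580), np.int64(91), np.int64(114)), (np.int64(603), np.int64(64), np.int64(12)), (np.int64(613), np.int64(61), np.int64(1)), (np.int64(621), np.int64(61), np.int64(0)), (np.int64(629), np.int64(62), np.int64(0))]
[[611.5, -13.3], [599.8, 214.4], [451.7, 207.2], [463.6, -19.4]] [[342, 216], [232, 223], [235, 295], [346, 288]]
```

```bash
echo '[0.3,0.9,0,-0.02,0,0.3,0.9,0,-0.02,0,0.3,0.9,0.8,-0.02,0,0.3,0.9,1.6,-0.02,0,0.3,0.9,2.2,-0.02,0]' > path.dat && python3 steer.py path.dat; echo '[0,0,0.12,0,0,0,0,0.12,0,0]' > path.dat && python3 steer.py path.dat; python3 -c "
from h import *
s=env.state();print(s['eef_pos'],s['tcp_rot'],s['ft_force'])"
```

```text
t: 2.03
eef_pos: [572.5, 137.2, 177.1]
tcp_rot: [-3.14, -0.0, 1.623]
ft_force: [0.6, 0.7, -1.0]
opening: 0.004
grip_force: 0.0
t: 2.2
eef_pos: [572.9, 136.7, 172.3]
tcp_rot: [-3.138, 0.0, 1.622]
ft_force: [-0.2, -0.9, 0.5]
opening: 0.007
grip_force: 0.0
[572.92026528 136.74308078 172.28774127] [-3.13801479e+00  9.27580734e-05  1.62214800e+00] [-0.16223981 -0.92170521  0.46453991]
```

In the tool's units: -26.5 mm is -0.53, -21 mm is -0.42.

```bash
echo '[0,-0.1,0.12,0,0,0,-0.19,0.24,0,0,0,-0.3,0.3,0,0,0,-0.42,0.36,0,0,0,-0.53,0.42,0,0]' > path.dat && python3 steer.py path.dat; echo '[0,-0.08,0.06,0,0,0,-0.16,0.13,0,0,0,-0.24,0.2,0,0,0,-0.32,0.27,0,0,0,-0.38,0.34,0,0]' > path.dat && python3 steer.py path.dat;echo '[0,-0.06,0.08,0,0,0,-0.12,0.16,0,0,0,-0.16,0.22,0,0,0,-0.18,0.26,0,0,0,-0.2,0.26,0,0]' > path.dat && python3 steer.py path.dat
```

```text
t: 2.62
eef_pos: [547.4, 134.5, 153.4]
tcp_rot: [3.139, -0.0, 1.621]
ft_force: [1.0, -0.2, 1.4]
opening: 0.006
grip_force: 1.1
t: 3.03
eef_pos: [528.0, 133.5, 135.3]
tcp_rot: [-3.141, -0.0, 1.621]
ft_force: [0.4, -0.1, 1.7]
opening: 0.002
grip_force: 0.9
t: 3.45
eef_pos: [518.4, 133.0, 122.1]
tcp_rot: [-3.141, -0.0, 1.621]
ft_force: [1.3, -0.5, -0.6]
opening: 0.005
grip_force: 0.2
```

```bash
echo '[0,-0.06,0.08,0,0,0,-0.1,0.16,0,0,0,-0.14,0.24,0,0,0,-0.18,0.32,0,0,0,-0.21,0.38,0,0]' > path.dat && python3 steer.py path.dat; echo '[0,-0.02,0.06,0,0,0,-0.04,0.12,0,0,0,-0.06,0.18,0,0,0,-0.08,0.24,0,0,0,-0.1,0.3,0,0]' > path.dat && python3 steer.py path.dat;echo '[0,-0.02,0.06,0,0,0,-0.02,0.11,0,0,0,-0.04,0.16,0,0,0,-0.04,0.2,0,0,0,-0.04,0.24,0,0]' > path.dat && python3 steer.py path.dat;echo '[0,0,0.02,0,0,0,0,0.04,0,0,0,0,0.06,0,0,0,0,0.07,0,0,0,0,0.08,0,0]' > path.dat && python3 steer.py path.dat
```

```text
t: 3.87
eef_pos: [507.8, 132.4, 103.1]
tcp_rot: [-3.141, 0.0, 1.621]
ft_force: [0.6, 0.2, 1.4]
opening: 0.008
grip_force: 0.6
t: 4.28
eef_pos: [503.1, 132.3, 88.4]
tcp_rot: [3.141, -0.0, 1.621]
ft_force: [0.1, -0.7, 1.2]
opening: 0.004
grip_force: 0.6
t: 4.7
eef_pos: [500.8, 132.2, 76.4]
tcp_rot: [-3.141, -0.0, 1.621]
ft_force: [-0.3, -0.4, 1.3]
opening: 0.009
grip_force: 0.6
t: 5.12
eef_pos: [501.1, 132.2, 72.6]
tcp_rot: [3.142, -0.0, 1.621]
ft_force: [-0.9, -0.3, 1.4]
opening: 0.003
grip_force: 0.5
```

Now the final press in small steps.

```bash
for i in 1; do echo '[0,0,0.01,0,0,0,0,0.016,0,0,0,0,0.024,0,0]' > path.dat && python3 steer.py path.dat; done; echo '[0,0,0.01,0,0,0,0,0.01,0,0,0,0,0.02,0,0,0,0,0.02,0,0]' > path.dat && python3 steer.py path.dat
```

```text
t: 5.37
eef_pos: [501.1, 132.2, 72.1]
tcp_rot: [3.141, -0.0, 1.621]
ft_force: [-4.7, -0.9, 17.0]
opening: 0.006
grip_force: 8.8
t: 5.7
eef_pos: [501.2, 132.2, 72.1]
tcp_rot: [3.14, -0.0, 1.621]
ft_force: [-7.1, -1.5, 24.3]
opening: 0.006
grip_force: 12.0
```

In the tool's units: -110 mm is -2.2, -48 mm is -0.96.

```bash
echo '[0,0,-0.3,0,0,-0.6,0.1,-0.8,0,0,-1.4,0.24,-0.96,0,0,-2.2,0.4,-0.96,0,0,-3,0.54,-0.96,0,0]' > path.dat && python3 steer.py path.dat;echo '[-0.13,0,0,0,0,-0.13,0,0,0,0,-0.13,0,0,0,0]' > path.dat && python3 steer.py path.dat
cat >> h.py <<'E'
def shot(name):
    c=cam("wrist"); p,d=env.read_camera("wrist"); cv2.imwrite(f"pics/{name}.png",p[:,:,::-1]); np.savez(f"pics/{name}.npz",d,*map(np.asarray,c)); return c,p,d
def load(name):
    z=np.load(f"pics/{name}.npz"); k=[z[i] for i in z.files]; return k[1:],cv2.imread(f"pics/{name}.png"),k[0]
JO=np.array([533.8,67.3,0]); PSI=0.05
def tojig(P):
    a=np.array([np.cos(PSI),np.sin(PSI)]); q=P[...,:2]-JO[:2]
    return np.stack([q@a,q@np.array([-a[1],a[0]]),P[...,2]],-1)
E
python3 - <<'E'
from h import *
shot("w2"); s=env.state(); print(s["eef_pos"],s["tcp_rot"])
E
```

```text
t: 6.12
eef_pos: [536.3, -17.9, 119.4]
tcp_rot: [3.139, 0.0, 1.622]
ft_force: [-0.3, 0.6, 0.2]
opening: -0.005
grip_force: 0.0
t: 6.37
eef_pos: [535.6, -22.7, 118.3]
tcp_rot: [-3.141, -0.0, 1.62]
ft_force: [-0.9, -0.2, -0.0]
opening: 0.007
grip_force: 0.0
[535.48321899 -21.96778423 118.24983213] [-3.14105515e+00 -3.48478342e-04  1.62093184e+00]
```

View pics/w2.png

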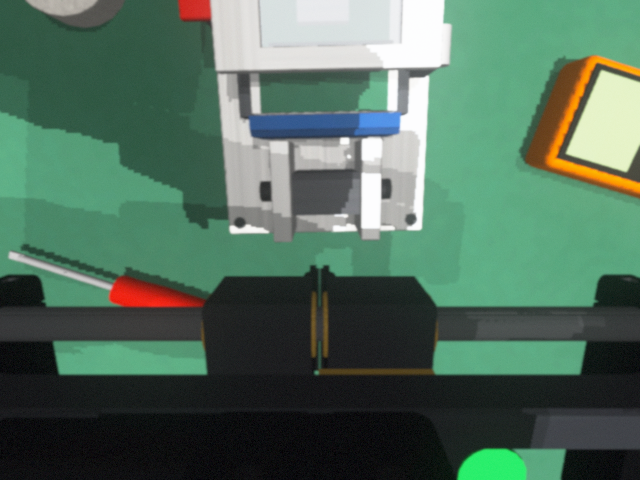

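```bash
python3 - <<'E'
from h import *
c,im,d=load("w2"); P=cloud(c,d); J=tojig(P)
for u in (318,328,340):
    print(u); print([(v,*J[v,u].round(1).tolist(),*im[v,u].tolist()) for v in range(110,216,2)])
# cheek edges at z=62, rows 180-200
for v in (175,190,205):
    print(v,[(u,*J[v,u].round(1).tolist()) for u in list(range(266,300,2))+list(range(356,388,2))])
g=ray(c,230,233,12);print(tojig(g),tojig(ray(c,425,230,12)))
E
```

```text
318
[(110, -3.6, 0.9, 47.6, 94, 112, 73), (112, -3.6, 0.3, 41.9, 135, 139, 131), (114, -3.5, -3.0, 63.1, 135, 105, 89), (116, -3.5, -4.0, 62.2, 147, 92, 57), (118, -3.5, -5.2, 62.6, 146, 93, 56), (120, -3.5, -6.3, 62.7, 145, 92, 53), (122, -3.5, -7.5, 63.9, 146, 92, 54), (124, -3.5, -8.5, 61.7, 144, 93, 55), (126, -3.5, -9.7, 62.3, 142, 89, 49), (128, -3.5, -10.8, 61.4, 127, 82, 52), (130, -3.5, -11.9, 60.8, 109, 72, 49), (132, -3.6, -13.0, 59.9, 106, 70, 47), (134, -3.6, -14.1, 59.0, 104, 70, 47), (136, -3.6, -14.8, 47.7, 81, 62, 49), (138, -3.7, -14.8, 12.5, 104, 99, 96), (140, -3.7, -16.2, 12.4, 153, 153, 154), (142, -3.7, -17.6, 13.1, 159, 162, 162), (144, -3.7, -19.0, 12.5, 160, 162, 164), (146, -3.7, -20.5, 12.5, 194, 196, 199), (148, -3.7, -21.9, 14.1, 205, 208, 211), (150, -3.7, -23.3, 14.5, 205, 209, 211), (152, -3.7, -24.8, 12.5, 207, 210, 211), (154, -3.7, -26.2, 12.5, 205, 208, 212), (156, -3.7, -27.6, 12.5, 206, 211, 212), (158, -3.8, -29.1, 12.2, 198, 202, 203), (160, -3.8, -30.5, 13.0, 182, 183, 185), (162, -3.8, -32.0, 11.7, 177, 181, 182), (164, -3.8, -33.4, 12.7, 17
[... 7063 characters left out ...]
-57.1, 61.3), (286, -23.7, -57.1, 61.4), (288, -22.5, -57.0, 61.7), (290, -21.2, -57.0, 61.7), (292, -20.7, -58.4, 52.1), (294, -18.6, -56.8, 63.3), (296, -17.4, -56.9, 62.6), (298, -16.2, -57.0, 61.7), (356, 20.2, -57.0, 62.1), (358, 21.3, -56.9, 62.7), (360, 23.4, -58.0, 55.2), (362, 23.8, -57.0, 62.6), (364, 25.1, -57.0, 62.3), (366, 26.4, -57.0, 62.5), (368, 27.7, -57.1, 62.0), (370, 28.9, -57.0, 62.2), (372, 30.2, -57.0, 62.2), (374, 31.4, -57.0, 62.2), (376, 32.7, -57.1, 61.6), (378, 33.7, -56.8, 63.7), (380, 35.2, -57.0, 62.2), (382, 45.1, -64.2, 12.1), (384, 46.5, -64.1, 12.9), (386, 48.4, -64.4, 10.7)]
[-72.39634284 -85.97906864  12.        ] [ 79.26555073 -83.78790521  12.        ]
```

In the tool's units: -180 mm is -3.6, -140 mm is -2.8.

```bash
echo '[-0.4,-0.1,-0.7,0,0.3,-1.2,-0.28,-1.04,0,0.6,-2,-0.46,-1.04,0,0.6,-2.8,-0.64,-1.04,0,0.6,-3.6,-0.82,-1.04,0,0.6]' > path.dat && python3 steer.py path.dat;echo '[-0.8,-0.16,0,0.1,0.6,-1.6,-0.32,0,0.2,0.6,-2.4,-0.56,0,0.3,0.6,-2.8,-0.64,0,0.3,0.6,-2.8,-0.64,0,0.3,0.6]' > path.dat && python3 steer.py path.dat; echo '[0,0,0,0,0.6,0,0,0,0,0.6]' > path.dat && python3 steer.py path.dat
python3 - <<'E'
from h import *
shot("w3"); s=env.state(); print(s["eef_pos"],s["tcp_rot"])
E
```

```text
t: 6.83
eef_pos: [503.9, -203.9, 170.9]
tcp_rot: [3.141, 0.0, 1.624]
ft_force: [0.7, -0.3, -0.0]
opening: 0.299
grip_force: 0.0
t: 7.25
eef_pos: [478.9, -347.8, 170.0]
tcp_rot: [3.141, 0.0, 1.319]
ft_force: [-0.5, 0.2, -0.5]
opening: 0.592
grip_force: 0.0
t: 7.42
eef_pos: [479.5, -343.6, 170.2]
tcp_rot: [-3.141, -0.001, 1.323]
ft_force: [-1.1, 0.4, 0.2]
opening: 0.598
grip_force: 0.0
[ 479.66388978 -343.51778852  170.34900347] [-3.14117244e+00 -5.50768799e-04  1.32319408e+00]
```

View pics/w3.png

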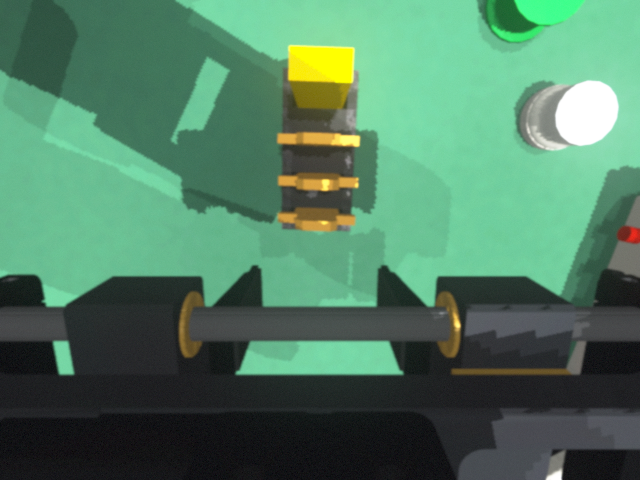

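```bash
python3 - <<'E'
from h import *
c,im,d=load("w3"); P=cloud(c,d)
def rect(m,name):
    Q=P[m]; r=cv2.minAreaRect(Q[:,:2].astype(np.float32)); ctr=np.median(Q,0)
    b=cv2.boxPoints(r); print(name,m.sum(),"rect c",np.round(r[0],1),"size",np.round(r[1],1),"ang",round(r[2],2),"z",np.percentile(Q[:,2],[5,50,95]).round(1))
hsv=cv2.cvtColor(im,cv2.COLOR_BGR2HSV); z=P[...,2]
box=np.zeros(z.shape,bool); box[35:240,265:370]=1
rect(box&(z>115)&(z<124),"wedge top")
for n,a,b in(("s10",120,155),("s-20",165,195),("s-50",205,235)):
    m=box.copy(); m[:a]=0; m[b:]=0
    rect(m&(z>84)&(z<92),n+" head"); rect(m&(z>58)&(z<66)&(hsv[...,1]>90),n+" shoulder")
# wedge column profile
print([(v,*P[v,320].round(1).tolist()) for v in range(40,136,4)])
E
```

```text
wedge top 2317 rect c [ 508.  -233.9] size [18.8 36.1] ang 74.0 z [117.5 119.  120.2]
s10 head 453 rect c [ 496.8 -271.4] size [ 7.  28.7] ang 73.85 z [84.9 88.1 89.4]
s10 shoulder 382 rect c [ 497.  -271.4] size [ 7.  59.9] ang 73.76 z [60.9 62.3 63.7]
s-20 head 432 rect c [ 489.3 -301. ] size [ 7.  29.4] ang 75.12 z [84.8 88.1 89.4]
s-20 shoulder 380 rect c [ 489.2 -301.1] size [ 7.2 59.4] ang 74.45 z [60.7 62.3 63.6]
s-50 head 425 rect c [ 481.  -328.9] size [ 7.4 29.4] ang 73.85 z [84.6 88.  89.3]
s-50 shoulder 415 rect c [ 480.6 -328.6] size [ 7.2 59.3] ang 73.57 z [59.6 62.2 63.9]
[(40, 518.7, -190.8, 0.5), (44, 517.9, -194.1, 1.6), (48, 509.6, -226.0, 119.3), (52, 509.2, -227.7, 118.2), (56, 508.7, -229.8, 118.3), (60, 508.1, -232.0, 119.2), (64, 507.6, -233.9, 119.1), (68, 507.1, -235.9, 118.7), (72, 506.5, -238.2, 120.1), (76, 506.0, -240.1, 119.4), (80, 505.5, -242.1, 119.7), (84, 505.4, -242.9, 111.7), (88, 505.3, -243.3, 100.9), (92, 505.2, -243.7, 88.1), (96, 505.0, -244.3, 75.4), (100, 504.9, -244.9, 60.3), (104, 504.8, -245.6, 43.1), (108, 504.4, -247.0, 30.2), (112, 503.7, -250.1, 30.8), (116, 502.9, -252.9, 29.7), (120, 502.2, -256.0, 29.9), (124, 501.4, -259.0, 30.6), (128, 500.6, -262.0, 30.2), (132, 499.9, -265.0, 29.6)]
```

```bash
echo '[0.74,-0.01,0,0.028,0.6,1.48,-0.02,0,0.028,0.6,1.48,-0.02,0.8,0.028,0.6,1.48,-0.02,1.4,0.028,0.6,1.48,-0.02,1.4,0.028,0.6]' > path.dat && python3 steer.py path.dat;echo '[0,0,0,0,0.6,0,0,0,0,0.6]' > path.dat && python3 steer.py path.dat; python3 -c "
from h import *
print(totool([496.9,-271.4,65],1.293),env.state()['eef_pos'])"
```

```text
t: 7.88
eef_pos: [495.1, -270.0, 96.3]
tcp_rot: [-3.135, -0.003, 1.296]
ft_force: [-0.9, -0.6, 0.0]
opening: 0.602
grip_force: 0.0
t: 8.05
eef_pos: [497.2, -273.4, 101.8]
tcp_rot: [3.14, 0.0, 1.294]
ft_force: [0.1, -0.1, 0.1]
opening: 0.6
grip_force: 0.0
(array([ 1.8, -0.9, 36.8]), np.float64(0.001)) [ 497.17316578 -273.37479232  101.84309871]
```

```bash
echo '[0.01,-0.01,0.2,0,0.6,0.01,-0.01,0.4,0,0.6,0.01,-0.01,0.6,0,0.6,0.01,-0.01,0.7,0,0.6,0.01,-0.01,0.7,0,0.6]' > path.dat && python3 steer.py path.dat;echo '[0,0,0,0,0.6,0,0,0,0,0.6,0,0,0,0,0.6]' > path.dat && python3 steer.py path.dat; python3 -c "
from h import *
print(totool([496.9,-271.4,65],1.293),env.state()['eef_pos'])"
```

```text
t: 8.47
eef_pos: [495.5, -272.8, 64.0]
tcp_rot: [-3.14, -0.001, 1.292]
ft_force: [0.3, 1.1, 0.6]
opening: 0.603
grip_force: 0.0
t: 8.72
eef_pos: [496.2, -273.1, 65.7]
tcp_rot: [3.141, 0.0, 1.293]
ft_force: [-0.3, 0.8, 0.3]
opening: 0.601
grip_force: 0.0
(array([1.8, 0.2, 0.7]), np.float64(-0.0)) [ 496.20215362 -273.10685473   65.71714879]
```

```bash
echo '[0.036,0.004,0.01,0,0.6,0.036,0.004,0.01,0,0.6,0.036,0.004,0.01,0,0.5,0.036,0.004,0.01,0,0.25,0.036,0.004,0.01,0,0.1]' > path.dat && python3 steer.py path.dat;echo '[0,0,0,0,0.1,0,0,0,0,0.1,0,0,0,0,0.1,0,0,0,0,0.1]' > path.dat && python3 steer.py path.dat; python3 -c "
from h import *
print(totool([496.9,-271.4,65],1.293),env.state()['eef_pos'])"
```

```text
t: 9.13
eef_pos: [496.8, -271.3, 65.0]
tcp_rot: [3.141, -0.0, 1.293]
ft_force: [0.3, 0.4, 0.7]
opening: 0.446
grip_force: 0.0
t: 9.47
eef_pos: [496.8, -271.3, 64.9]
tcp_rot: [3.141, -0.0, 1.293]
ft_force: [-0.1, -0.2, -0.3]
opening: 0.312
grip_force: 30.0
(array([-0. ,  0.1, -0.1]), np.float64(-0.0)) [ 496.76405251 -271.34609588   64.90724994]
```

Careful with the scale: shifts go in units of 50 mm. That gives: 20 mm is 0.4, -90 mm is -1.8.

```bash
echo '[0,0,-0.2,0,0.1,0,0,-0.6,0,0.1,0,0,-1.1,0,0.1,0,0,-1.6,0,0.1,0.4,-0.06,-1.8,0,0.1]' > path.dat && python3 steer.py path.dat;echo '[0.7,-0.1,0,0,0.1,1.4,-0.2,0,0,0.1,2.1,-0.3,0,0,0.1,2.8,-0.41,0,0,0.1,3.2,-0.48,0,0,0.1]' > path.dat && python3 steer.py path.dat;echo '[0.6,-0.1,0,-0.1,0.1,1.2,-0.18,0,-0.2,0.1,1.8,-0.27,0,-0.3,0.1,2.3,-0.35,0,-0.328,0.1,2.5,-0.38,0,-0.328,0.1]' > path.dat && python3 steer.py path.dat;echo '[0,0,0,0,0.1,0,0,0,0,0.1,0,0,0,0,0.1,0,0,0,0,0.1]' > path.dat && python3 steer.py path.dat; python3 - <<'E'
from h import *
print(totool([536.5,36.4,155],1.621),env.state()['eef_pos'])
c,im,d=load("w2"); P=cloud(c,d); z=P[...,2]; hsv=cv2.cvtColor(im,cv2.COLOR_BGR2HSV)
def rect(m,n):
    r=cv2.minAreaRect(P[m][:,:2].astype(np.float32)); print(n,np.round(r[0],1),np.round(r[1],1),r[2], "jig",tojig(np.array([*r[0],0])).round(1))
b=np.zeros(z.shape,bool); b[105:145,240:410]=1
rect(b&(z>56)&(z<66)&(abs(hsv[...,0].astype(int)-108)<10)&(hsv[...,1]>100),"plate")
for n,a,e in(("L",268,291),("R",360,384)):
    b[:]=0; b[146:245,a:e]=1; rect(cv2.erode((b&(z>59)&(z<65)&(hsv[...,2]>150)).astype(np.uint8),np.ones((2,2)))>0,n)
E
```

```text
t: 9.88
eef_pos: [500.1, -253.7, 158.5]
tcp_rot: [3.137, 0.002, 1.291]
ft_force: [0.0, 0.4, -1.3]
opening: 0.314
grip_force: 30.0
t: 10.3
eef_pos: [519.9, -87.9, 155.6]
tcp_rot: [-3.141, -0.0, 1.294]
ft_force: [0.9, 0.3, -2.5]
opening: 0.308
grip_force: 30.0
t: 10.72
eef_pos: [536.1, 37.3, 155.5]
tcp_rot: [3.141, -0.0, 1.624]
ft_force: [-0.9, 0.5, -1.4]
opening: 0.307
grip_force: 30.0
t: 11.05
eef_pos: [536.1, 33.4, 155.0]
tcp_rot: [-3.142, 0.0, 1.619]
ft_force: [0.3, -0.8, -1.7]
opening: 0.309
grip_force: 30.0
(array([2.9, 0.5, 0. ]), np.float64(-0.002)) [536.13329887  33.44792509 155.02319328]
plate [534.5  58.6] [89.3 12.1] 3.9585657119750977 jig [ 0.3 -8.7  0. ]
L [509.   23.1] [11.1 42.4] 3.4972784519195557 jig [-26.9 -42.9   0. ]
R [565.8  18.7] [11.9 56.8] 3.9138474464416504 jig [ 29.5 -50.1   0. ]
```

In the tool's units: 2.9 mm is 0.058, 0.3 mm is 0.006.

```bash
echo '[0.058,0.006,0,-0.013,0.1,0.058,0.006,0.3,-0.013,0.1,0.058,0.006,0.6,-0.013,0.1,0.058,0.006,0.8,-0.013,0.1,0.058,0.006,0.8,-0.013,0.1]' > path.dat && python3 steer.py path.dat;echo '[0,0,0,0,0.1,0,0,0,0,0.1,0,0,0,0,0.1]' > path.dat && python3 steer.py path.dat;python3 - <<'E'
from h import *
print(totool([536.4,36.4,75],1.633),env.state()['eef_pos'])
E
```

```text
t: 11.47
eef_pos: [535.5, 37.2, 113.2]
tcp_rot: [-3.139, -0.0, 1.633]
ft_force: [-0.2, 0.6, -2.4]
opening: 0.31
grip_force: 30.0
t: 11.72
eef_pos: [536.7, 37.4, 115.6]
tcp_rot: [3.14, 0.0, 1.634]
ft_force: [-0.1, 0.6, -2.0]
opening: 0.311
grip_force: 30.0
(array([-1. , -0.4, 40.6]), np.float64(0.001)) [536.71655351  37.44352397 115.6324477 ]
```

```bash
echo '[-0.014,-0.006,0.16,0,0.1,-0.014,-0.006,0.32,0,0.1,-0.014,-0.006,0.48,0,0.1,-0.014,-0.006,0.62,0,0.1,-0.014,-0.006,0.72,0,0.1]' > path.dat && python3 steer.py path.dat;echo '[0,0,0.02,0,0.1,0,0,0.04,0,0.1,0,0,0.06,0,0.1,0,0,0.07,0,0.1,0,0,0.07,0,0.1]' > path.dat && python3 steer.py path.dat;python3 - <<'E'
from h import *
print(totool([536.4,36.4,75],1.633),env.state()['eef_pos'])
E
```

```text
t: 12.13
eef_pos: [535.8, 36.8, 77.7]
tcp_rot: [-3.14, -0.0, 1.634]
ft_force: [-0.4, 1.0, -1.6]
opening: 0.308
grip_force: 30.0
t: 12.55
eef_pos: [536.3, 36.8, 75.7]
tcp_rot: [3.141, 0.0, 1.634]
ft_force: [0.2, -0.2, 1.1]
opening: 0.306
grip_force: 30.0
(array([-0.4,  0.1,  0.7]), np.float64(0.001)) [536.28180955  36.76604258  75.69142955]
```

In the tool's units: -2 mm is -0.04, -1.4 mm is -0.028.

```bash
echo '[-0.014,0,0,0,0.1,-0.028,0,0,0,0.1,-0.04,0,0,0,0.1,-0.04,0,0,0,0.1]' > path.dat && python3 steer.py path.dat;echo '[-0.008,0,0,0,0.1,-0.016,0,0,0,0.1,-0.016,0,0,0,0.1]' > path.dat && python3 steer.py path.dat;echo '[-0.006,0,0,0,0.1,-0.012,0,0,0,0.1,-0.012,0,0,0,0.1]' > path.dat && python3 steer.py path.dat
```

```text
t: 12.88
eef_pos: [536.2, 34.7, 75.4]
tcp_rot: [3.142, -0.0, 1.634]
ft_force: [0.1, -0.8, -1.2]
opening: 0.308
grip_force: 30.0
t: 13.13
eef_pos: [536.2, 34.0, 75.4]
tcp_rot: [-3.142, -0.0, 1.634]
ft_force: [-1.1, 0.0, -1.5]
opening: 0.311
grip_force: 30.0
t: 13.38
eef_pos: [536.3, 33.4, 75.4]
tcp_rot: [3.142, -0.0, 1.634]
ft_force: [0.4, -0.1, -1.4]
opening: 0.31
grip_force: 30.0
```

In the tool's units: -0.6 mm is -0.012, -0.3 mm is -0.006.

```bash
echo '[-0.006,0,0,0,0.1,-0.012,0,0,0,0.1,-0.012,0,0,0,0.1]' > path.dat && python3 steer.py path.dat;echo '[-0.006,0,0,0,0.1,-0.012,0,0,0,0.1,-0.012,0,0,0,0.1]' > path.dat && python3 steer.py path.dat;echo '[-0.006,0,0,0,0.1,-0.01,0,0,0,0.1,-0.01,0,0,0,0.1]' > path.dat && python3 steer.py path.dat
```

```text
t: 13.63
eef_pos: [536.4, 32.8, 75.4]
tcp_rot: [3.142, -0.0, 1.634]
ft_force: [0.1, 0.2, -1.0]
opening: 0.306
grip_force: 30.0
t: 13.88
eef_pos: [536.4, 32.2, 75.4]
tcp_rot: [3.142, -0.0, 1.634]
ft_force: [0.0, -0.2, -2.8]
opening: 0.31
grip_force: 30.0
t: 14.13
eef_pos: [536.4, 31.7, 75.4]
tcp_rot: [3.142, -0.0, 1.634]
ft_force: [0.2, -0.3, -1.3]
opening: 0.311
grip_force: 30.0
```

```bash
echo '[-0.006,0,0,0,0.1,-0.01,0,0,0,0.1,-0.01,0,0,0,0.1]' > path.dat && python3 steer.py path.dat;echo '[-0.006,0,0,0,0.1,-0.01,0,0,0,0.1,-0.01,0,0,0,0.1]' > path.dat && python3 steer.py path.dat;echo '[-0.006,0,0,0,0.1,-0.01,0,0,0,0.1,-0.01,0,0,0,0.1]' > path.dat && python3 steer.py path.dat;python3 - <<'E'
from h import *
c,im,d=shot("w4"); P=tojig(cloud(c,d)); cv2.imwrite("pics/w4c.png",cv2.resize(im[60:300,200:460,::-1],None,fx=2.5,fy=2.5))
E
```

```text
t: 14.38
eef_pos: [536.5, 31.2, 75.4]
tcp_rot: [3.142, -0.0, 1.634]
ft_force: [0.8, 0.1, -1.3]
opening: 0.306
grip_force: 30.0
t: 14.63
eef_pos: [536.5, 30.7, 75.4]
tcp_rot: [3.141, -0.0, 1.634]
ft_force: [0.1, -0.4, -1.4]
opening: 0.303
grip_force: 30.0
t: 14.88
eef_pos: [536.5, 30.2, 75.4]
tcp_rot: [3.141, -0.0, 1.634]
ft_force: [0.6, -0.6, -0.7]
opening: 0.306
grip_force: 30.0
```

View pics/w4c.png

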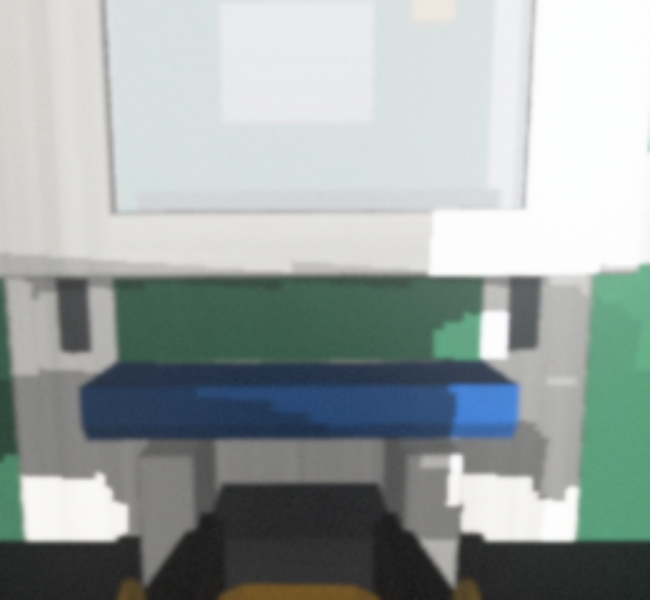

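```bash
python3 - <<'E'
from h import *
c,im,d=load("w4"); P=tojig(cloud(c,d))
for u in (300,320,340): print(u,[(v,*P[v,u].round(1).tolist(),*im[v,u].tolist()) for v in range(228,312,4)])
print([(u,*P[256,u].round(1).tolist()) for u in range(252,396,8)])
E
```

```text
300 [(228, -9.6, -10.1, 62.6, 83, 55, 33), (232, -9.6, -12.4, 61.6, 73, 49, 33), (236, -12.0, -25.6, 13.7, 115, 113, 111), (240, -12.1, -28.7, 12.1, 126, 129, 130), (244, -12.2, -31.6, 11.2, 125, 128, 128), (248, -12.2, -34.4, 11.4, 125, 128, 129), (252, -12.1, -37.0, 11.9, 113, 114, 116), (256, -11.7, -37.4, 19.9, 45, 46, 46), (260, -11.2, -37.2, 29.7, 45, 43, 42), (264, -10.8, -37.0, 38.3, 42, 41, 40), (268, -10.5, -37.5, 44.5, 42, 42, 44), (272, -10.1, -37.3, 52.2, 41, 39, 40), (276, -9.8, -37.7, 57.9, 48, 45, 47), (280, -9.7, -39.5, 59.3, 47, 48, 46), (284, -9.6, -40.7, 62.3, 49, 49, 49), (288, -9.6, -42.9, 62.4, 51, 50, 51), (292, -9.6, -45.3, 62.0, 48, 55, 58), (296, -8.0, -35.0, 92.7, 36, 84, 111), (300, -7.9, -36.0, 95.0, 41, 84, 113), (304, -7.8, -37.4, 96.2, 34, 81, 111), (308, -4.2, -7.6, 166.6, 43, 46, 47)]
320 [(228, 0.7, -10.0, 62.1, 88, 59, 34), (232, 0.8, -12.2, 61.6, 73, 48, 30), (236, 1.1, -26.1, 10.9, 109, 108, 107), (240, 1.1, -28.2, 13.4, 120, 120, 122), (244, 1.1, -30.9, 13.3, 121, 123, 123), (248, 1.2, -33.9, 12.3, 121, 122, 124), (252, 1.2, -36.7, 12.3, 106, 1
[... 1122 characters left out ...]
288, 11.9, -42.6, 62.4, 54, 50, 51), (292, 11.9, -44.9, 62.5, 48, 50, 50), (296, 10.0, -34.7, 92.9, 41, 84, 113), (300, 9.9, -36.0, 94.4, 39, 82, 110), (304, 9.8, -37.1, 96.3, 37, 82, 111), (308, 5.1, -7.0, 167.6, 47, 47, 50)]
[(252, -44.1, -40.0, 12.5), (260, -30.6, -25.5, 61.9), (268, -26.4, -25.5, 61.7), (276, -22.1, -25.2, 62.7), (284, -21.1, -34.6, 30.0), (292, -16.9, -37.5, 19.8), (300, -11.7, -37.4, 19.9), (308, -6.5, -37.1, 20.7), (316, -1.4, -37.0, 21.1), (324, 3.7, -36.8, 21.3), (332, 8.9, -36.7, 21.6), (340, 14.0, -36.9, 20.7), (348, 19.1, -36.6, 21.4), (356, 23.1, -33.5, 31.8), (364, 24.1, -24.9, 61.7), (372, 28.2, -24.6, 62.3), (380, 32.3, -24.4, 63.0), (388, 46.8, -39.2, 11.2)]
```

In the tool's units: -52 mm is -1.04, -8 mm is -0.16.

```bash
echo '[0,0,-0.16,0,0.1,0,0,-0.4,0,0.1,0,0,-0.72,0,0.1,0,0,-1.04,0,0.1,0,0,-1.28,0,0.1]' > path.dat && python3 steer.py path.dat;echo '[0,0,-0.16,0,0.1,0,0,-0.22,0,0.1,0,0,-0.22,0,0.1,0,0,-0.22,0,0.1]' > path.dat && python3 steer.py path.dat; python3 - <<'E'
from h import *
c=cam("scene"); p,d=env.read_camera("scene"); P=cloud(c,d); J=tojig(P)
im=p[:,:,::-1].copy(); cv2.imwrite("pics/s5.png",im)
s=env.state(); t=tojig(s["eef_pos"]); print(s["eef_pos"],t)
f=c[0]; q=c[4].T@(s["eef_pos"]-c[3]); u,v=int(c[1]+f*q[0]/q[2]),int(c[2]+f*q[1]/q[2]); print(u,v)
cv2.imwrite("pics/s5c.png",cv2.resize(im[v-60:v+60,u-70:u+70],None,fx=4.5,fy=4.5,interpolation=cv2.INTER_CUBIC))
h=cv2.cvtColor(im,cv2.COLOR_BGR2HSV)
m=(h[...,0]>8)&(h[...,0]<30)&(h[...,1]>90)&(np.linalg.norm(J[...,:2]-t[:2],axis=-1)<110)&(J[...,2]>66)
for a in J[m][::6].round(): print(a.tolist(),end=" ")
E
```

```text
t: 15.35
eef_pos: [536.7, 30.2, 141.2]
tcp_rot: [3.14, 0.0, 1.634]
ft_force: [-0.1, 0.2, -1.7]
opening: 0.309
grip_force: 30.0
t: 15.68
eef_pos: [536.3, 30.2, 150.1]
tcp_rot: [-3.141, -0.0, 1.634]
ft_force: [0.2, 0.3, -2.4]
opening: 0.306
grip_force: 30.0
[536.18579667  30.26575444 149.86906253] [  0.53187422 -37.10720253 149.86906253]
302 218
[42.0, -12.0, 272.0] [28.0, -17.0, 264.0] [26.0, -18.0, 260.0] [14.0, -34.0, 269.0] [29.0, -20.0, 261.0] [40.0, -16.0, 263.0] [22.0, -19.0, 254.0] [35.0, -19.0, 260.0] [15.0, -44.0, 275.0] [24.0, -18.0, 250.0] [37.0, -18.0, 257.0] [14.0, -37.0, 264.0] [31.0, -20.0, 253.0] [40.0, -11.0, 247.0] [39.0, -14.0, 247.0] [40.0, -16.0, 243.0] [39.0, -14.0, 237.0] [-15.0, -54.0, 242.0] [-15.0, -64.0, 248.0] [-12.0, -68.0, 248.0] [40.0, -57.0, 248.0] [40.0, -48.0, 233.0] [40.0, -67.0, 248.0] [41.0, -69.0, 243.0] [-13.0, -42.0, 171.0] [-13.0, -43.0, 169.0] [-1.0, -39.0, 171.0] [-7.0, -40.0, 166.0] [5.0, -37.0, 169.0] [-6.0, -43.0, 167.0] [7.0, -41.0, 171.0] [-13.0, -47.0, 164.0] [-1.0, -44.0, 167.0] [10.0, -39.0, 167.0] [-8.0, -48.0, 164.0] [3.0, -42.0, 16
[... 1522 characters left out ...]
0, -84.0, 133.0] [8.0, -79.0, 134.0] [20.0, -76.0, 138.0] [-3.0, -81.0, 127.0] [11.0, -81.0, 136.0] [-12.0, -88.0, 126.0] [1.0, -84.0, 129.0] [13.0, -81.0, 132.0] [-10.0, -90.0, 126.0] [1.0, -84.0, 125.0] [14.0, -83.0, 133.0] [-8.0, -90.0, 123.0] [4.0, -86.0, 126.0] [17.0, -83.0, 130.0] [-8.0, -90.0, 120.0] [5.0, -89.0, 127.0] [17.0, -85.0, 129.0] [-7.0, -92.0, 119.0] [5.0, -88.0, 121.0] [18.0, -86.0, 128.0] [-4.0, -94.0, 120.0] [9.0, -91.0, 124.0] [21.0, -87.0, 127.0] [1.0, -95.0, 122.0] [13.0, -91.0, 124.0] [-5.0, -97.0, 116.0] [8.0, -94.0, 120.0] [20.0, -91.0, 124.0] [4.0, -97.0, 119.0] [16.0, -93.0, 120.0] [7.0, -98.0, 118.0] [19.0, -94.0, 120.0] [13.0, -96.0, 115.0] [16.0, -97.0, 114.0]
```

View pics/s5c.png

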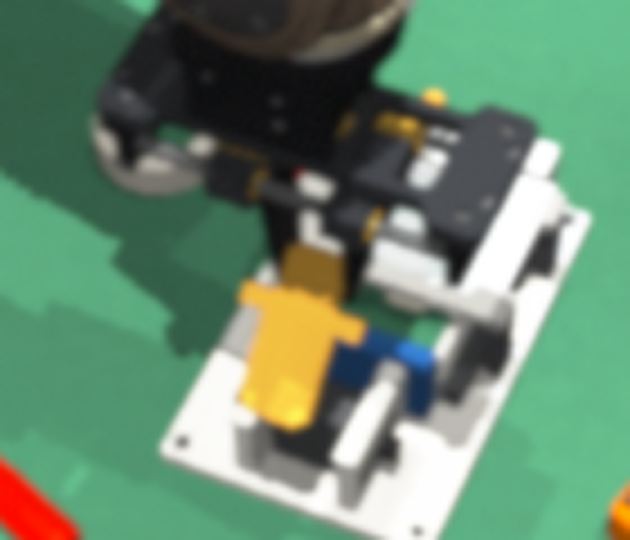

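```bash
echo '[0.08,0.01,0,0,0.1,0.28,0.01,0,0,0.1,0.56,0.01,0,0,0.1,0.84,0.01,0,0,0.1,1.08,0.01,0,0,0.1]' > path.dat && python3 steer.py path.dat; echo '[0.14,0,0,0,0.1,0.2,0,0.06,0,0.1,0.2,0,0.24,0,0.1,0.2,0,0.48,0,0.1,0.2,0,0.68,0,0.1]' > path.dat && python3 steer.py path.dat;  echo '[0,0,0.14,0,0.1,0,0,0.26,0,0.1,0,0,0.36,0,0.1,0,0,0.4,0,0.1,0,0,0.4,0,0.1]' > path.dat && python3 steer.py path.dat; python3 - <<'E'
from h import *
s=env.state(); print(tojig(s["eef_pos"]))
c=cam("scene"); p,d=env.read_camera("scene"); J=tojig(cloud(c,d)); h=cv2.cvtColor(p,cv2.COLOR_RGB2HSV)
t=tojig(s["eef_pos"])
m=(h[...,0]>8)&(h[...,0]<30)&(h[...,1]>90)&(np.linalg.norm(J[...,:2]-t[:2],axis=-1)<90)&(J[...,2]>30)&(J[...,2]<130)&(abs(J[...,0])<14)&(J[...,1]<t[1])
q=J[m]; print(len(q),np.polyfit(q[:,1],q[:,2],1),q[:,1].min(),q[:,2].min())
E
```

```text
t: 16.15
eef_pos: [533.3, 85.6, 150.0]
tcp_rot: [-3.141, -0.0, 1.634]
ft_force: [0.0, 0.7, -1.7]
opening: 0.311
grip_force: 30.0
t: 16.57
eef_pos: [532.8, 93.8, 115.2]
tcp_rot: [-3.141, 0.0, 1.634]
ft_force: [0.3, 0.0, -1.4]
opening: 0.311
grip_force: 30.0
t: 16.98
eef_pos: [532.9, 94.0, 96.0]
tcp_rot: [-3.141, -0.0, 1.634]
ft_force: [0.2, -0.2, -1.1]
opening: 0.314
grip_force: 30.0
[ 0.44678299 26.73703332 96.0433365 ]
446 [ 0.77239017 91.36129133] -38.01789821804885 31.58607707663566
```

In the tool's units: 14 mm is 0.28, 7 mm is 0.14.

```bash
echo '[0.04,0.01,0,0,0.1,0.08,0.01,0.06,0,0.1,0.08,0.01,0.14,0,0.1,0.08,0.01,0.22,0,0.1,0.08,0.01,0.28,0,0.1]' > path.dat && python3 steer.py path.dat; echo '[-0.04,0,0,0,0.1,-0.1,0,-0.08,0,0.1,-0.18,0,-0.16,0,0.1,-0.26,0,-0.23,0,0.1,-0.36,0,-0.3,0,0.1]' > path.dat && python3 steer.py path.dat;  python3 - <<'E'
from h import *
s=env.state(); t=tojig(s["eef_pos"]); print(t)
c=cam("scene"); p,d=env.read_camera("scene"); J=tojig(cloud(c,d)); h=cv2.cvtColor(p,cv2.COLOR_RGB2HSV)
m=(h[...,0]>8)&(h[...,0]<30)&(h[...,1]>90)&(np.linalg.norm(J[...,:2]-t[:2],axis=-1)<90)&(J[...,2]>30)&(J[...,2]<130)&(abs(J[...,0])<14)&(J[...,1]<t[1])
q=J[m]; print(len(q),np.polyfit(q[:,1],q[:,2],1),q[:,1].min(),q[:,2].min())
E
```

```text
t: 17.45
eef_pos: [533.2, 98.2, 82.0]
tcp_rot: [3.142, 0.0, 1.634]
ft_force: [-0.6, -0.2, 1.7]
opening: 0.311
grip_force: 30.0
t: 17.87
eef_pos: [534.4, 79.9, 98.0]
tcp_rot: [3.141, -0.0, 1.634]
ft_force: [0.2, 3.0, -0.6]
opening: 0.307
grip_force: 30.0
[ 1.25800218 12.58947858 98.0262431 ]
396 [  1.42807434 102.25739596] -38.48617514044404 48.400928260139494
```

In the tool's units: -14 mm is -0.28, -11 mm is -0.22.

```bash
echo '[-0.08,0,-0.06,0,0.1,-0.18,0,-0.12,0,0.1,-0.28,0,-0.17,0,0.1,-0.38,0,-0.22,0,0.1,-0.48,0,-0.26,0,0.1]' > path.dat && python3 steer.py path.dat; echo '[-0.1,0,-0.03,0,0.1,-0.2,0,-0.06,0,0.1,-0.28,0,-0.08,0,0.1,-0.34,0,-0.09,0,0.1,-0.38,0,-0.09,0,0.1]' > path.dat && python3 steer.py path.dat;  python3 - <<'E'
from h import *
s=env.state(); t=tojig(s["eef_pos"]); print(t)
c=cam("scene"); p,d=env.read_camera("scene"); J=tojig(cloud(c,d)); h=cv2.cvtColor(p,cv2.COLOR_RGB2HSV)
m=(h[...,0]>8)&(h[...,0]<30)&(h[...,1]>90)&(np.linalg.norm(J[...,:2]-t[:2],axis=-1)<90)&(J[...,2]>30)&(J[...,2]<140)&(abs(J[...,0])<12)&(J[...,1]<t[1]+5)
q=J[m]; print(len(q),np.polyfit(q[:,2],q[:,1],1),q[:,1].min(),q[:,2].min(),q[:,2].max())
E
```

```text
t: 18.33
eef_pos: [535.9, 55.7, 110.7]
tcp_rot: [3.142, -0.0, 1.634]
ft_force: [0.4, 2.7, -3.9]
opening: 0.313
grip_force: 30.0
t: 18.75
eef_pos: [537.1, 36.9, 115.1]
tcp_rot: [3.141, -0.0, 1.634]
ft_force: [-0.9, 3.8, 0.4]
opening: 0.306
grip_force: 30.0
[  1.79000774 -30.53623816 115.06847119]
221 [ 2.88389735e-02 -3.76631817e+01] -38.09337819667412 55.73409767651981 138.46591340802115
```

In the tool's units: 35 mm is 0.7, 30 mm is 0.6.

```bash
echo '[0,-0.01,0.12,0,0.1,0,-0.01,0.28,0,0.1,0,-0.01,0.44,0,0.1,0,-0.01,0.6,0,0.1,0,-0.01,0.7,0,0.1]' > path.dat && python3 steer.py path.dat; echo '[0,0,0.03,0,0.1,0,0,0.05,0,0.1,0,0,0.07,0,0.1,0,0,0.08,0,0.1]' > path.dat && python3 steer.py path.dat;  python3 - <<'E'
from h import *
s=env.state(); t=tojig(s["eef_pos"]); print(t)
c,im,d=shot("w6"); J=tojig(cloud(c,d)); h=cv2.cvtColor(im,cv2.COLOR_RGB2HSV)
for u in (275,320,365): print(u,[(v,*J[v,u].round(1).tolist(),*im[v,u].tolist()) for v in range(236,312,4)])
E
```

```text
t: 19.22
eef_pos: [536.2, 37.3, 78.5]
tcp_rot: [-3.14, -0.0, 1.634]
ft_force: [-0.1, 1.6, 0.2]
opening: 0.311
grip_force: 30.0
t: 19.55
eef_pos: [536.4, 37.3, 76.3]
tcp_rot: [-3.141, -0.0, 1.634]
ft_force: [-4.7, 1.6, 7.8]
opening: 0.311
grip_force: 30.0
[  1.09473405 -30.10388333  76.29292556]
275 [(236, -22.4, -7.7, 62.1, 39, 59, 87), (240, -22.5, -10.0, 61.6, 41, 59, 89), (244, -22.5, -12.1, 61.8, 37, 52, 76), (248, -24.2, -17.8, 48.4, 67, 75, 85), (252, -23.2, -17.7, 57.1, 96, 93, 92), (256, -22.5, -18.3, 62.7, 122, 121, 117), (260, -22.7, -20.9, 61.4, 125, 125, 122), (264, -22.7, -23.0, 61.9, 127, 126, 124), (268, -22.6, -24.9, 62.8, 126, 127, 125), (272, -19.7, -19.0, 86.9, 81, 82, 78), (276, -18.9, -18.6, 93.6, 35, 32, 32), (280, -18.4, -19.0, 97.7, 32, 32, 31), (284, -17.7, -18.5, 103.8, 29, 28, 26), (288, -17.3, -19.0, 107.2, 33, 32, 32), (292, -16.7, -18.7, 112.2, 32, 33, 32), (296, -16.1, -18.4, 116.9, 31, 32, 29), (300, -15.7, -18.7, 120.1, 29, 30, 30), (304, -15.5, -19.5, 122.0, 27, 28, 26), (308, -9.8, -0.2, 168.3, 44, 43, 45)]
320 [(236, 1.0, -7.2, 62.9, 37, 57, 87), (
[... 714 characters left out ...]
0, 24.4, -9.0, 63.2, 45, 64, 90), (244, 24.8, -11.7, 60.9, 40, 57, 77), (248, 26.3, -16.7, 50.0, 87, 89, 92), (252, 25.3, -16.7, 58.7, 97, 97, 96), (256, 24.7, -17.5, 63.5, 128, 128, 128), (260, 24.9, -20.0, 62.6, 128, 128, 126), (264, 25.1, -22.3, 62.3, 131, 130, 128), (268, 25.3, -24.8, 61.2, 130, 130, 126), (272, 25.2, -26.7, 62.5, 105, 102, 103), (276, 21.2, -18.4, 92.6, 34, 33, 34), (280, 20.6, -18.7, 97.0, 32, 30, 32), (284, 19.9, -18.2, 103.3, 32, 32, 29), (288, 19.3, -18.3, 107.7, 29, 30, 31), (292, 18.8, -18.4, 111.8, 27, 27, 28), (296, 18.3, -18.4, 115.8, 29, 30, 30), (300, 17.8, -18.2, 120.3, 32, 32, 33), (304, 17.3, -18.2, 124.0, 28, 26, 28), (308, 11.2, -0.3, 167.5, 44, 43, 44)]
```

```bash
echo '[-0.01,0,-0.01,0,0.1,-0.02,0,-0.01,0,0.1,-0.03,0,-0.01,0,0.1,-0.03,0,-0.01,0,0.1]' > path.dat && python3 steer.py path.dat
```

```text
t: 19.93
eef_pos: [536.6, 36.2, 76.7]
tcp_rot: [3.141, -0.001, 1.633]
ft_force: [-1.6, 7.4, 1.3]
opening: 0.313
grip_force: 30.0
```

In the tool's units: -15 mm is -0.3, -3 mm is -0.06.

```bash
echo '[0,0,0,0,0.3,0,0,0,0,0.5,0,0,0,0,0.55,0,0,-0.06,0,0.6,0,0,-0.3,0,0.6]' > path.dat && python3 steer.py path.dat; echo '[0,0,-0.4,0,0.6,0,0,-0.8,0,0.6,-0.4,-0.08,-1.3,0,0.6,-1.1,-0.22,-1.3,0,0.6,-1.8,-0.36,-1.3,0,0.6]' > path.dat && python3 steer.py path.dat; echo '[-0.8,-0.16,0,0,0.6,-1.6,-0.32,0,0,0.6,-2.4,-0.48,0,0,0.6,-3.2,-0.66,0,0.1,0.6,-3.9,-0.8,0,0.2,0.6]' > path.dat && python3 steer.py path.dat;python3 - <<'E'
from h import *
print(totool([489.3,-301,65],1.293),env.state()['eef_pos'])
E
```

```text
t: 20.35
eef_pos: [536.2, 35.5, 90.6]
tcp_rot: [-3.14, -0.0, 1.634]
ft_force: [0.7, 0.5, 0.2]
opening: 0.537
grip_force: 0.0
t: 20.77
eef_pos: [524.9, -56.0, 158.2]
tcp_rot: [3.138, 0.001, 1.636]
ft_force: [0.3, -0.5, -0.9]
opening: 0.601
grip_force: 0.0
t: 21.18
eef_pos: [496.0, -255.1, 156.8]
tcp_rot: [3.141, 0.001, 1.429]
ft_force: [0.7, 0.1, 0.6]
opening: 0.602
grip_force: 0.0
(array([-46.3,  -0.2,  91.9]), np.float64(0.136)) [ 495.96916539 -255.11580949  156.8487322 ]
```

In the tool's units: 48 mm is 0.96, -46 mm is -0.92.

```bash
echo '[-0.4,0,0,0.1,0.6,-0.76,0,0,0.136,0.6,-0.92,0,0.2,0.136,0.6,-0.92,0,0.6,0.136,0.6,-0.92,0,0.96,0.136,0.6]' > path.dat && python3 steer.py path.dat; echo '[0,0,0.12,0,0.6,0,0,0.12,0,0.6,0,0,0.12,0,0.6]' > path.dat && python3 steer.py path.dat;python3 - <<'E'
from h import *
print(totool([489.3,-301,65],1.293),env.state()['eef_pos'])
E
```

```text
t: 21.6
eef_pos: [490.3, -298.3, 107.5]
tcp_rot: [3.141, 0.0, 1.299]
ft_force: [-0.4, -0.2, -0.2]
opening: 0.599
grip_force: 0.0
t: 21.85
eef_pos: [490.7, -297.6, 102.5]
tcp_rot: [-3.141, -0.0, 1.299]
ft_force: [0.9, 0.2, -1.1]
opening: 0.601
grip_force: 0.0
(array([-3.7, -0.4, 37.5]), np.float64(0.006)) [ 490.66494246 -297.57615387  102.51266259]
```

In the tool's units: 18 mm is 0.36, -3.7 mm is -0.074.

```bash
echo '[-0.074,-0.008,0.16,0.006,0.6,-0.074,-0.008,0.36,0.006,0.6,-0.074,-0.008,0.56,0.006,0.6,-0.074,-0.008,0.68,0.006,0.6,-0.074,-0.008,0.74,0.006,0.6]' > path.dat && python3 steer.py path.dat; echo '[0,0,0,0,0.6,0,0,0,0,0.6,0,0,0,0,0.6]' > path.dat && python3 steer.py path.dat;python3 - <<'E'
from h import *
print(totool([489.3,-301,65],1.293),env.state()['eef_pos'])
c,im,d=shot("w7"); P=cloud(c,d); t=env.state()["eef_pos"]
a=np.array([.2743,.9616]); b=np.array([.9616,-.2743])
for u in (300,320,340): print(u,[(v,*[round(float(k),1) for k in((P[v,u,:2]-t[:2])@a,(P[v,u,:2]-t[:2])@b,P[v,u,2])],*im[v,u].tolist()) for v in range(256,312,4)])
E
```

```text
t: 22.27
eef_pos: [488.7, -301.0, 64.1]
tcp_rot: [-3.14, -0.001, 1.292]
ft_force: [0.6, -0.1, 0.6]
opening: 0.599
grip_force: 0.0
t: 22.52
eef_pos: [489.2, -301.4, 65.6]
tcp_rot: [3.141, 0.0, 1.292]
ft_force: [-0.3, -0.5, -0.2]
opening: 0.6
grip_force: 0.0
(array([ 0.4, -0. ,  0.6]), np.float64(-0.001)) [ 489.2047011  -301.43022335   65.63711548]
300 [(256, 6.1, -11.4, 31.4, 79, 64, 43), (260, 3.6, -11.4, 31.3, 127, 96, 48), (264, 3.8, -11.0, 39.7, 124, 94, 44), (268, 3.4, -10.7, 46.0, 124, 96, 45), (272, 3.7, -10.3, 53.5, 123, 92, 43), (276, 4.0, -9.9, 60.8, 127, 97, 45), (280, 4.0, -9.6, 66.7, 124, 94, 42), (284, 3.5, -9.4, 71.0, 125, 92, 44), (288, 3.5, -9.2, 76.1, 128, 97, 47), (292, 3.9, -8.9, 82.1, 125, 97, 47), (296, 3.8, -8.6, 86.7, 129, 99, 48), (300, 2.5, -8.6, 88.0, 169, 127, 53), (304, 0.9, -8.6, 88.6, 166, 125, 56), (308, 29.8, -4.7, 157.1, 72, 69, 66)]
320 [(256, 5.9, 0.3, 30.8, 76, 61, 40), (260, 4.0, 0.3, 32.9, 125, 97, 48), (264, 4.0, 0.3, 40.5, 125, 98, 46), (268, 3.9, 0.2, 47.4, 125, 93, 44), (272, 3.7, 0.2, 53.6, 123, 94, 43), (276, 3.5, 0.2, 59.3, 126, 98, 46), (280, 3.7, 0.2, 65.9, 125, 95, 45), (284, 4.0, 0.2, 72.3, 125, 94, 47), (288, 3.5, 0.2, 76.1, 126, 96, 43), (292, 3.8, 0.2, 82.1, 126, 94, 44), (296, 4.0, 0.1, 87.2, 132, 99, 46), (300, 2.6, 0.1, 88.2, 171, 128, 55), (304, 0.2, 0.1, 87.0, 167, 126, 58), (308, 29.7, -0.0, 156.8, 72, 68, 64)]
340 [(256, 6.1, 12.0, 31.8, 74, 59, 38), (260, 3.8, 12.0, 32.1, 124, 94, 45), (264, 3.8, 11.5, 39.8, 123, 93, 43), (268, 3.7, 11.1, 46.8, 127, 96, 48), (272, 3.9, 10.7, 54.2, 125, 96, 45), (276, 4.0, 10.3, 61.0, 125, 94, 46), (280, 3.9, 10.0, 66.4, 126, 97, 49), (284, 4.0, 9.7, 72.2, 122, 94, 45), (288, 4.2, 9.4, 78.0, 129, 98, 48), (292, 3.8, 9.2, 82.0, 127, 99, 50), (296, 3.4, 9.0, 85.8, 129, 99, 48), (300, 2.4, 8.9, 87.8, 169, 127, 57), (304, 0.7, 8.9, 88.2, 191, 143, 62), (308, 30.2, 4.6, 158.0, 74, 70, 67)]
```

In the tool's units: 1.5 mm is 0.03, 0.3 mm is 0.006.

```bash
echo '[0.006,0,0.016,0,0.6,0.006,0,0.03,0,0.5,0.006,0,0.03,0,0.3,0.006,0,0.03,0,0.1,0.006,0,0.03,0,0.1]' > path.dat && python3 steer.py path.dat; echo '[0,0,0,0,0.1,0,0,0,0,0.1,0,0,0,0,0.1,0,0,0,0,0.1]' > path.dat && python3 steer.py path.dat;echo '[0,0,-0.06,0,0.1,0,0,-0.18,0,0.1,0,0,-0.36,0,0.1,0,0,-0.58,0,0.1,0,0,-0.8,0,0.1]' > path.dat && python3 steer.py path.dat;echo '[0,0,-0.22,0,0.1,0,0,-0.44,0,0.1,0,0,-0.66,0,0.1,0,0,-0.84,0,0.1,0,0,-0.96,0,0.1]' > path.dat && python3 steer.py path.dat;echo '[0,0,-0.04,0,0.1,0,0,-0.04,0,0.1]' > path.dat && python3 steer.py path.dat
cat >> h.py <<'E'
def held(name):
    "brass points in the tool's frame: slope of the face seen, per mm of height"
    t=env.state(); c,im,d=shot(name); P=cloud(c,d); M=R.from_euler("xyz",t["tcp_rot"]).as_matrix()
    for u in (305,320,335):
        q=[(P[v,u]-t["eef_pos"])@M for v in range(262,306,6)]
        print(u,[(round(float(a[0]),1),round(float(a[2]),1)) for a in q])
E
python3 -c "
from h import *
held('w8');print(env.state()['eef_pos'])"
```

```text
t: 22.98
eef_pos: [489.2, -301.1, 63.9]
tcp_rot: [3.141, -0.0, 1.292]
ft_force: [-0.6, -0.5, 0.0]
opening: 0.376
grip_force: 0.0
t: 23.32
eef_pos: [489.2, -301.1, 63.9]
tcp_rot: [3.141, -0.0, 1.292]
ft_force: [-0.3, 0.5, 0.5]
opening: 0.311
grip_force: 30.0
t: 23.73
eef_pos: [489.2, -301.1, 105.2]
tcp_rot: [3.141, 0.0, 1.292]
ft_force: [-0.9, -0.4, -1.5]
opening: 0.313
grip_force: 30.0
t: 24.15
eef_pos: [489.3, -301.2, 153.4]
tcp_rot: [3.14, 0.0, 1.292]
ft_force: [0.2, 0.8, -1.8]
opening: 0.312
grip_force: 30.0
t: 24.32
eef_pos: [489.2, -301.1, 154.3]
tcp_rot: [3.141, 0.0, 1.292]
ft_force: [0.6, -0.8, -2.1]
opening: 0.314
grip_force: 30.0
305 [(3.2, 31.4), (3.1, 20.7), (3.2, 10.3), (3.1, 1.3), (3.6, -8.4), (3.2, -14.8), (3.5, -22.7), (1.4, -24.3)]
320 [(3.2, 31.4), (3.3, 20.0), (3.6, 8.9), (3.4, 0.5), (3.3, -7.5), (3.3, -15.2), (3.2, -22.0), (1.5, -24.4)]
335 [(3.5, 30.5), (3.0, 20.9), (2.9, 11.0), (3.7, -0.3), (3.6, -8.3), (nan, nan), (3.2, -21.9), (1.4, -24.3)]
[ 489.05783304 -300.99291833  153.79582882]
```

Careful with the scale: shifts go in units of 50 mm. That gives: 57 mm is 1.14, 42 mm is 0.84.

```bash
echo '[0.1,-0.014,0,0,0.1,0.3,-0.044,0,0,0.1,0.56,-0.08,0,0,0.1,0.84,-0.122,0,0,0.1,1.14,-0.164,0,0,0.1]' > path.dat && python3 steer.py path.dat; echo '[0.32,-0.046,0,0,0.1,0.64,-0.092,0,0,0.1,0.96,-0.138,0,0,0.1,1.28,-0.184,0,0,0.1,1.6,-0.232,0,0,0.1]' > path.dat && python3 steer.py path.dat; echo '[0.32,-0.046,0,0,0.1,0.64,-0.092,0,0,0.1,0.96,-0.138,0,0,0.1,1.28,-0.184,0,0,0.1,1.6,-0.232,0,0,0.1]' > path.dat && python3 steer.py path.dat; echo '[0.32,-0.046,0,0,0.1,0.64,-0.092,0,0,0.1,0.96,-0.138,0,0,0.1,1.28,-0.184,0,0,0.1,1.6,-0.232,0,0,0.1]' > path.dat && python3 steer.py path.dat; echo '[0.3,-0.044,0,-0.06,0.1,0.54,-0.078,0,-0.13,0.1,0.72,-0.104,0,-0.21,0.1,0.86,-0.124,0,-0.29,0.1,0.94,-0.136,0,-0.341,0.1]' > path.dat && python3 steer.py path.dat; echo '[0,0,0,0,0.1,0,0,0,0,0.1,0,0,0,0,0.1]' > path.dat && python3 steer.py path.dat; python3 -c "
from h import *
held('w9');print(totool([536.2,43.9,114],1.633))
c,im,d=load('w9'); J=tojig(cloud(c,d)); print([(v,*J[v,320].round(1).tolist()) for v in range(180,270,4)])"
```

```text
t: 24.78
eef_pos: [497.0, -242.3, 153.7]
tcp_rot: [-3.141, -0.0, 1.292]
ft_force: [1.1, -3.0, -1.5]
opening: 0.31
grip_force: 30.0
t: 25.2
eef_pos: [508.0, -162.1, 154.1]
tcp_rot: [3.141, 0.0, 1.293]
ft_force: [0.1, -0.8, -0.3]
opening: 0.308
grip_force: 30.0
t: 25.62
eef_pos: [518.5, -81.6, 154.0]
tcp_rot: [-3.142, -0.0, 1.293]
ft_force: [-0.4, 0.5, -1.2]
opening: 0.309
grip_force: 30.0
t: 26.03
eef_pos: [529.2, -1.5, 154.0]
tcp_rot: [-3.142, -0.0, 1.293]
ft_force: [-0.1, -0.2, -2.5]
opening: 0.303
grip_force: 30.0
t: 26.45
eef_pos: [535.4, 45.5, 154.0]
tcp_rot: [-3.142, -0.0, 1.639]
ft_force: [0.1, 0.0, -1.4]
opening: 0.307
grip_force: 30.0
t: 26.7
eef_pos: [535.7, 43.8, 153.9]
tcp_rot: [-3.142, -0.0, 1.631]
ft_force: [-0.2, 1.0, -1.5]
opening: 0.307
grip_force: 30.0
305 [(-6.7, 64.0), (-8.4, 56.1), (-12.4, 55.9), (-29.3, 90.9), (-34.5, 92.0), (-39.6, 92.4), (2.1, -19.1), (0.1, -21.2)]
320 [(-6.3, 62.6), (-8.2, 55.6), (-12.1, 55.0), (-29.4, 91.2), (-34.4, 91.7), (-39.2, 91.5), (2.1, -19.2), (-0.1, -20.7)]
335 [(-6.4, 62.8), (-8.2, 55.5), (-12.5, 56.2), (-29.7, 92.2), (-34.4, 91.6), (-59.2, 141.5), (2.0, -18.9), (-0.4, -20.0)]
(array([ 0.3,  0.4, 40. ]), np.float64(-0.002))
[(180, nan, nan, nan), (184, 0.6, 20.3, 72.7), (188, 0.7, 15.1, 47.4), (192, 0.8, 12.0, 46.7), (196, 0.8, 9.1, 47.9), (200, 0.8, 6.0, 47.6), (204, 0.9, 3.0, 48.0), (208, 1.0, -2.4, 32.6), (212, 0.9, -2.6, 51.5), (216, 0.9, -3.7, 62.5), (220, 1.0, -6.9, 61.2), (224, 1.0, -9.8, 61.9), (228, 1.0, -12.9, 61.2), (232, 1.3, -26.6, 12.8), (236, 1.3, -29.6, 15.4), (240, 1.3, -29.7, 29.5), (244, 1.3, -30.2, 41.1), (248, 1.2, -29.8, 55.1), (252, 1.2, -29.9, 66.3), (256, 1.2, -29.8, 77.4), (260, 1.2, -30.3, 85.4), (264, 1.1, -30.2, 94.9), (268, 1.1, -31.8, 98.4)]
```

In the tool's units: -52 mm is -1.04, -7 mm is -0.14.

```bash
echo '[-0.12,-0.012,0,0,0.1,-0.36,-0.036,0,0,0.1,-0.68,-0.068,0,0,0.1,-1.04,-0.104,0,0,0.1,-1.4,-0.14,0,0,0.1]' > path.dat && python3 steer.py path.dat; echo '[-0.4,-0.04,0,0,0.1,-0.8,-0.08,0,0,0.1,-1.2,-0.12,0,0,0.1,-1.6,-0.16,0,0,0.1,-1.96,-0.194,0,0,0.1]' > path.dat && python3 steer.py path.dat; echo '[-0.3,-0.03,0,0.07,0.1,-0.54,-0.052,0,0.14,0.1,-0.7,-0.07,0,0.22,0.1,-0.78,-0.08,0,0.3,0.1,-0.806,-0.08,0,0.341,0.1]' > path.dat && python3 steer.py path.dat; echo '[0,0,0.1,0,0.1,0,0,0.32,0,0.1,0,0,0.56,0,0.1,0,0,0.76,0,0.1,0,0,0.84,0,0.1]' > path.dat && python3 steer.py path.dat;echo '[0,0,0,0,0.1,0,0,0,0,0.1]' > path.dat && python3 steer.py path.dat;cat >> h.py <<'E'
def sidefit(seen="scene"):
    "tilt of the held spacer from the scene camera, in the tool's x (back face) and height over the TCP"
    s=env.state(); t=s["eef_pos"]; M=R.from_euler("xyz",s["tcp_rot"]).as_matrix()
    c=cam(seen); p,d=env.read_camera(seen); J=(cloud(c,d)-t)@M; h=cv2.cvtColor(p,cv2.COLOR_RGB2HSV)
    m=(h[...,0]>8)&(h[...,0]<30)&(h[...,1]>90)&(abs(J[...,1])<12)&(J[...,2]<66)&(J[...,2]>-18)&(J[...,0]<8)&(J[...,0]>-80)
    q=J[m]; k=np.polyfit(q[:,2],q[:,0],1); print(len(q),"x=%.3f*down+%.1f"%tuple(k),"x min %.1f down max %.1f"%(q[:,0].min(),q[:,2].max()))
E
python3 -c "
from h import *
sidefit();print(totool([528,-165.4,62],1.292))"
```

```text
t: 27.17
eef_pos: [533.1, -28.7, 153.9]
tcp_rot: [3.142, 0.0, 1.632]
ft_force: [-0.6, -0.1, -1.9]
opening: 0.311
grip_force: 30.0
t: 27.58
eef_pos: [529.2, -127.8, 153.9]
tcp_rot: [-3.142, 0.0, 1.631]
ft_force: [0.2, -0.3, -1.6]
opening: 0.31
grip_force: 30.0
t: 28.0
eef_pos: [527.7, -167.9, 153.8]
tcp_rot: [3.142, 0.0, 1.285]
ft_force: [0.4, -0.5, -1.3]
opening: 0.308
grip_force: 30.0
t: 28.42
eef_pos: [527.5, -166.0, 110.3]
tcp_rot: [-3.14, -0.0, 1.292]
ft_force: [-1.1, 0.1, -1.8]
opening: 0.306
grip_force: 30.0
t: 28.58
eef_pos: [528.2, -166.0, 111.9]
tcp_rot: [-3.141, -0.0, 1.292]
ft_force: [0.0, -0.4, -1.3]
opening: 0.311
grip_force: 30.0
423 x=-0.133*down+-47.7 x min -79.9 down max 51.3
(array([ 0.5, -0.6, 50.2]), np.float64(0.0))
```

```bash
sed -i 's/J\[...,0\]>-80/J[...,0]>-57/' h.py; python3 -c "
from h import *
sidefit()"
```

```text
270 x=-1.060*down+-23.7 x min -56.9 down max 33.2
```

```bash
echo '[0.08,0,0.16,0,0.1,0.18,0,0.4,0,0.1,0.18,0,0.68,0,0.1,0.18,0,0.92,0,0.1,0.18,0,1.14,0,0.1]' > path.dat && python3 steer.py path.dat;echo '[0,0,0.05,0,0.1,-0.08,0,0.05,0,0.1,-0.16,0,-0.04,0,0.1,-0.25,0,-0.1,0,0.1,-0.34,0,-0.16,0,0.1]' > path.dat && python3 steer.py path.dat;echo '[-0.08,0,-0.06,0,0.1,-0.18,0,-0.12,0,0.1,-0.28,0,-0.18,0,0.1,-0.38,0,-0.22,0,0.1,-0.48,0,-0.26,0,0.1]' > path.dat && python3 steer.py path.dat; python3 -c "
from h import *
sidefit();s=env.state();a=np.array([.274,.962]);print((s['eef_pos'][:2]-[494.8,-281.8])@a)"
```

```text
t: 29.1
eef_pos: [530.8, -156.8, 54.1]
tcp_rot: [3.141, -0.0, 1.292]
ft_force: [-0.0, -0.6, -2.1]
opening: 0.307
grip_force: 30.0
t: 29.52
eef_pos: [526.1, -174.0, 63.9]
tcp_rot: [3.141, -0.0, 1.292]
ft_force: [1.1, 2.6, -3.1]
opening: 0.306
grip_force: 30.0
t: 29.93
eef_pos: [519.3, -197.1, 76.2]
tcp_rot: [3.141, -0.0, 1.292]
ft_force: [0.8, 2.5, -3.5]
opening: 0.309
grip_force: 30.0
173 x=0.206*down+-37.9 x min -52.6 down max 53.7
87.49615755322402
```

In the tool's units: -8 mm is -0.16, -4 mm is -0.08.

```bash
echo '[-0.08,0,-0.03,0,0.1,-0.16,0,-0.05,0,0.1,-0.24,0,-0.07,0,0.1,-0.3,0,-0.08,0,0.1,-0.34,0,-0.08,0,0.1]' > path.dat && python3 steer.py path.dat; python3 -c "
from h import *
held('w10');print(env.state()['eef_pos'],env.state()['ft_force'])"
```

```text
t: 30.4
eef_pos: [514.7, -213.3, 80.0]
tcp_rot: [-3.142, -0.0, 1.292]
ft_force: [1.4, 3.5, 0.3]
opening: 0.309
grip_force: 30.0
305 [(1.1, 38.2), (1.0, 27.1), (0.5, 18.1), (0.8, 7.7), (0.5, -0.4), (0.8, -9.0), (0.7, -15.9), (-0.1, -20.8)]
320 [(0.8, 39.3), (1.0, 26.9), (1.1, 16.3), (0.7, 7.9), (0.7, -0.6), (0.5, -8.1), (0.6, -15.7), (0.3, -21.7)]
335 [(0.9, 38.8), (0.9, 27.3), (1.0, 16.6), (0.8, 7.7), (0.5, -0.1), (0.7, -8.7), (0.4, -15.2), (0.2, -21.5)]
[ 514.62522492 -213.39199306   80.0057589 ] [ 1.27012846  3.77525499 -0.92013902]
```

```bash
echo '[0.04,0,-0.02,0,0.1,0.04,0,-0.1,0,0.1,0.04,0,-0.26,0,0.1,0.04,0,-0.46,0,0.1,0.04,0,-0.68,0,0.1]' > path.dat && python3 steer.py path.dat; echo '[0,0,-0.24,0,0.1,0,0,-0.48,0,0.1,0,0,-0.68,0,0.1,0.08,-0.016,-0.84,0,0.1,0.24,-0.048,-0.92,0,0.1]' > path.dat && python3 steer.py path.dat; echo '[0.24,-0.048,0,0,0.1,0.52,-0.104,0,0,0.1,0.82,-0.164,0,0,0.1,1.14,-0.23,0,0,0.1,1.46,-0.294,0,0,0.1]' > path.dat && python3 steer.py path.dat; echo '[0.32,-0.064,0,0,0.1,0.64,-0.128,0,0,0.1,0.96,-0.194,0,0,0.1,1.28,-0.258,0,0,0.1,1.6,-0.322,0,0,0.1]' > path.dat && python3 steer.py path.dat; echo '[0.32,-0.064,0,0,0.1,0.64,-0.128,0,0,0.1,0.92,-0.184,0,0,0.1,1.16,-0.234,0,0,0.1,1.36,-0.274,0,-0.05,0.1]' > path.dat && python3 steer.py path.dat; echo '[0.16,-0.032,0,-0.06,0.1,0.28,-0.056,0,-0.13,0.1,0.36,-0.072,0,-0.2,0.1,0.42,-0.084,0,-0.27,0.1,0.426,-0.086,0,-0.291,0.1]' > path.dat && python3 steer.py path.dat; echo '[0,0,0,0,0.1,0,0,0,0,0.1,0,0,0,0,0.1]' > path.dat && python3 steer.py path.dat; python3 -c "
from h import *
held('w11');print(totool([536.0,47.2,114],1.633))
c,im,d=load('w11'); J=tojig(cloud(c,d)); print([(v,*J[v,320].round(1).tolist()) for v in range(200,300,6)])"
```

```text
t: 30.87
eef_pos: [515.4, -211.1, 115.1]
tcp_rot: [3.141, 0.0, 1.292]
ft_force: [0.6, -0.4, -1.2]
opening: 0.313
grip_force: 30.0
t: 31.28
eef_pos: [516.6, -199.1, 161.5]
tcp_rot: [3.14, 0.0, 1.291]
ft_force: [0.0, 0.7, -2.4]
opening: 0.31
grip_force: 30.0
t: 31.7
eef_pos: [521.9, -122.5, 159.2]
tcp_rot: [-3.14, -0.0, 1.292]
ft_force: [0.4, -0.9, -1.8]
opening: 0.311
grip_force: 30.0
t: 32.12
eef_pos: [528.2, -41.0, 159.3]
tcp_rot: [-3.14, -0.0, 1.293]
ft_force: [-0.1, 0.5, -2.4]
opening: 0.311
grip_force: 30.0
t: 32.53
eef_pos: [533.8, 27.9, 159.4]
tcp_rot: [-3.14, -0.0, 1.342]
ft_force: [1.2, 0.4, -1.5]
opening: 0.31
grip_force: 30.0
t: 32.95
eef_pos: [534.5, 48.9, 159.5]
tcp_rot: [-3.141, -0.0, 1.637]
ft_force: [-0.2, -0.3, -1.4]
opening: 0.313
grip_force: 30.0
t: 33.2
eef_pos: [534.9, 47.7, 159.8]
tcp_rot: [-3.141, -0.0, 1.631]
ft_force: [-0.9, 0.3, -1.9]
opening: 0.311
grip_force: 30.0
305 [(0.1, 41.7), (0.1, 30.1), (0.5, 18.4), (0.5, 8.7), (0.2, 0.8), (0.6, -8.3), (0.6, -15.6), (1.0, -23.1)]
320 [(0.1, 41.9), (0.2, 29.7), (0.3, 18.7), (0.4, 9.0), (0.3, 0.6), (0.4, -7.9), (1.3, -17.2), (1.0, -23.2)]
335 [(-0.3, 43.1), (-0.2, 30.8), (0.2, 19.1), (0.1, 9.7), (0.6, -0.4), (0.4, -7.6), (0.9, -16.3), (0.3, -21.6)]
(array([-0.4,  1. , 45.8]), np.float64(-0.002))
[(200, 0.2, 9.1, 46.7), (206, 0.3, 4.4, 46.9), (212, 0.4, -2.7, 32.3), (218, 0.3, -2.6, 60.9), (224, 0.4, -7.0, 62.0), (230, 0.4, -11.6, 62.2), (236, 0.7, -27.7, 12.3), (242, 0.7, -29.8, 26.1), (248, 0.7, -30.2, 44.9), (254, 0.4, -19.5, 100.2), (260, 0.4, -19.6, 113.7), (266, 0.4, -19.3, 126.8), (272, 0.4, -19.5, 137.3), (278, 0.3, -19.0, 148.5), (284, 0.3, -18.8, 158.1), (290, 0.3, -19.2, 165.2), (296, 0.3, -19.0, 173.2)]
```

In the tool's units: 26 mm is 0.52, 14 mm is 0.28.

```bash
echo '[-0.006,0.018,0.08,0,0.1,-0.006,0.018,0.28,0,0.1,-0.006,0.018,0.52,0,0.1,-0.006,0.018,0.76,0,0.1,-0.006,0.018,0.92,0,0.1]' > path.dat && python3 steer.py path.dat; echo '[0,0,0.12,0,0.1,0,0,0.26,0,0.1,0,0,0.4,0,0.1,0,0,0.54,0,0.1,0,0,0.66,0,0.1]' > path.dat && python3 steer.py path.dat; echo '[0,0,0.04,0,0.1,0,0,0.06,0,0.1,0,0,0.06,0,0.1]' > path.dat && python3 steer.py path.dat; python3 -c "
from h import *
held('w12');print(tojig(env.state()['eef_pos']))
c,im,d=load('w12'); J=tojig(cloud(c,d)); print([(v,*J[v,320].round(1).tolist()) for v in range(230,310,5)])"
```

```text
t: 33.67
eef_pos: [535.4, 47.2, 112.2]
tcp_rot: [-3.14, -0.0, 1.632]
ft_force: [0.1, -0.6, -2.6]
opening: 0.314
grip_force: 30.0
t: 34.08
eef_pos: [536.0, 47.4, 80.3]
tcp_rot: [3.141, -0.0, 1.633]
ft_force: [1.1, 0.2, -1.2]
opening: 0.313
grip_force: 30.1
t: 34.33
eef_pos: [536.0, 47.4, 77.9]
tcp_rot: [-3.142, -0.0, 1.633]
ft_force: [0.8, -0.0, -1.5]
opening: 0.31
grip_force: 30.1
305 [(7.8, 16.7), (0.4, 29.2), (1.0, 16.9), (0.2, 9.5), (0.7, -0.6), (1.1, -9.5), (0.7, -15.7), (1.3, -23.8)]
320 [(7.8, 16.8), (-0.1, 30.7), (0.2, 19.2), (0.8, 7.9), (0.6, -0.1), (0.2, -7.3), (0.8, -15.9), (0.9, -22.9)]
335 [(7.6, 17.6), (0.3, 29.5), (0.5, 18.4), (0.5, 8.6), (1.0, -1.3), (0.9, -8.9), (0.9, -16.1), (0.5, -22.0)]
[  1.19948251 -20.01788275  78.03042632]
[(230, 1.2, 2.2, 46.4), (235, 1.3, -2.7, 37.5), (240, 1.2, -2.8, 49.8), (245, 1.2, -2.7, 61.5), (250, 1.2, -5.0, 62.9), (255, 1.3, -8.1, 61.9), (260, 1.3, -10.7, 62.5), (265, 1.5, -20.2, 41.2), (270, 1.4, -19.9, 51.6), (275, 1.4, -19.6, 61.0), (280, 1.4, -19.2, 69.9), (285, 1.4, -19.1, 77.4), (290, 1.4, -19.3, 83.9), (295, 1.3, -19.4, 89.9), (300, 1.3, -18.6, 97.6), (305, 1.3, -19.6, 100.6)]
```

In the tool's units: 1.8 mm is 0.036, 1.4 mm is 0.028.

```bash
echo '[0,0,0.014,0,0.1,0,0,0.028,0,0.1,0,0,0.036,0,0.1,0,0,0.036,0,0.1]' > path.dat && python3 steer.py path.dat; echo '[-0.016,0,0.004,0,0.1,-0.032,0,0.004,0,0.1,-0.048,0,0.004,0,0.1,-0.056,0,0.004,0,0.1,-0.056,0,0.004,0,0.1]' > path.dat && python3 steer.py path.dat;echo '[-0.01,0,0,0,0.1,-0.02,0,0,0,0.1,-0.02,0,0,0,0.1]' > path.dat && python3 steer.py path.dat
```

```text
t: 34.72
eef_pos: [536.0, 47.4, 76.2]
tcp_rot: [3.141, -0.0, 1.633]
ft_force: [-0.9, -0.0, -2.0]
opening: 0.31
grip_force: 30.2
t: 35.13
eef_pos: [536.0, 45.2, 76.0]
tcp_rot: [3.142, -0.001, 1.632]
ft_force: [-0.8, 8.0, 0.3]
opening: 0.311
grip_force: 30.0
t: 35.38
eef_pos: [536.1, 44.4, 76.1]
tcp_rot: [3.141, -0.001, 1.632]
ft_force: [-1.0, 9.2, 0.8]
opening: 0.312
grip_force: 30.0
```

```bash
echo '[0.01,0,0.01,0,0.1,0.01,0,0.02,0,0.1,0.01,0,0.026,0,0.1,0.01,0,0.026,0,0.1]' > path.dat && python3 steer.py path.dat; python3 -c "
from h import *
held('w13');print(tojig(env.state()['eef_pos']))
c,im,d=load('w13'); J=tojig(cloud(c,d)); print([(v,*J[v,320].round(1).tolist()) for v in range(240,310,5)])"
```

```text
t: 35.72
eef_pos: [536.1, 44.6, 75.5]
tcp_rot: [3.141, -0.001, 1.633]
ft_force: [-3.1, 6.8, 11.4]
opening: 0.314
grip_force: 30.0
305 [(1.3, 37.8), (1.2, 26.5), (1.0, 16.8), (1.0, 7.3), (1.2, -1.9), (0.4, -7.8), (1.0, -16.4), (0.8, -22.7)]
320 [(1.2, 38.2), (1.6, 25.5), (1.3, 15.9), (1.4, 6.3), (1.0, -1.4), (0.6, -8.2), (1.1, -16.7), (0.6, -22.2)]
335 [(1.5, 37.1), (1.3, 26.4), (1.3, 15.8), (1.3, 6.5), (0.9, -1.1), (1.2, -9.7), (0.7, -15.8), (0.6, -22.3)]
[  1.19290839 -22.82301477  75.51058918]
[(240, 1.2, -2.7, 59.4), (245, 1.2, -4.9, 61.6), (250, 1.2, -7.5, 62.0), (255, 1.3, -9.8, 63.2), (260, 1.3, -13.9, 58.6), (265, 1.5, -21.2, 44.5), (270, 1.4, -21.7, 52.1), (275, 1.4, -21.8, 60.5), (280, 1.4, -21.5, 69.2), (285, 1.4, -21.7, 75.8), (290, 1.3, -21.7, 82.4), (295, 1.3, -21.8, 88.6), (300, 1.3, -22.3, 93.1), (305, 1.3, -22.4, 98.5)]
```

In the tool's units: -4 mm is -0.08, -1 mm is -0.02.

```bash
echo '[0,0,-0.02,0,0.3,0,0,-0.02,0,0.5,0,0,-0.02,0,0.55,0,0,-0.08,0,0.6,0,0,-0.32,0,0.6]' > path.dat && python3 steer.py path.dat; echo '[0,0,-0.5,0,0.6,0,0,-1,0,0.6,-0.4,-0.08,-1.6,0,0.6,-1.1,-0.22,-2,0,0.6,-1.8,-0.36,-2,0,0.6]' > path.dat && python3 steer.py path.dat; echo '[-0.8,-0.16,0,0,0.6,-1.6,-0.32,0,0,0.6,-2.4,-0.5,0,0,0.6,-3.2,-0.66,0,0.1,0.6,-3.9,-0.8,0,0.2,0.6]' > path.dat && python3 steer.py path.dat;echo '[-0.6,0,0,0.1,0.6,-1.2,0,0,0.136,0.6,-1.52,0,0,0.136,0.6,-1.52,0,0,0.136,0.6,-1.52,0,0,0.136,0.6]' > path.dat && python3 steer.py path.dat; echo '[0,0,0,0,0.6,0,0,0,0,0.6]' > path.dat && python3 steer.py path.dat;python3 - <<'E'
from h import *
c,im,d=shot("w14"); P=cloud(c,d); hsv=cv2.cvtColor(im,cv2.COLOR_RGB2HSV); print(env.state()["eef_pos"],env.state()["tcp_rot"])
y=(hsv[...,0]>22)&(hsv[...,0]<36)&(hsv[...,1]>120); y[260:]=0
Q=P[y]; print(y.sum(),np.nanpercentile(Q,[1,50,99],axis=0).round(1))
m=y&(abs(P[...,2]-119)<6); r=cv2.minAreaRect(P[m][:,:2].astype(np.float32)); print(r, np.nanpercentile(P[m][:,2],[2,50,98]))
O=np.array([494.8,-281.8]); a=np.array([.274,.962]); print("tip rack y",(np.array(r[0])-O)@a)
cc=np.argwhere(y).mean(0).astype(int)
print([(v,*((P[v,cc[1],:2]-O)@np.c_[a,[.962,-.274]]).round(1).tolist(),round(float(P[v,cc[1],2]),1)) for v in range(20,230,7)])
E
```

```text
t: 36.18
eef_pos: [535.5, 43.9, 89.7]
tcp_rot: [-3.139, -0.0, 1.633]
ft_force: [-0.7, -0.1, -0.2]
opening: 0.538
grip_force: 0.0
t: 36.6
eef_pos: [525.0, -47.7, 194.8]
tcp_rot: [3.135, 0.002, 1.635]
ft_force: [0.1, -0.4, -0.5]
opening: 0.602
grip_force: 0.0
t: 37.02
eef_pos: [495.1, -246.6, 190.9]
tcp_rot: [3.141, 0.0, 1.428]
ft_force: [0.9, -0.0, -0.3]
opening: 0.6
grip_force: 0.0
t: 37.43
eef_pos: [485.2, -319.3, 190.4]
tcp_rot: [-3.141, -0.0, 1.297]
ft_force: [-0.5, 0.1, -0.1]
opening: 0.6
grip_force: 0.0
t: 37.6
eef_pos: [485.8, -317.9, 190.7]
tcp_rot: [-3.141, -0.0, 1.299]
ft_force: [0.0, 0.0, -0.0]
opening: 0.6
grip_force: 0.0
[ 485.80155174 -317.97761757  190.76025849] [-3.14157563e+00 -1.90632151e-04  1.29879771e+00]
2735 [[ 454.4 -337.3    0.9]
 [ 504.2 -238.9  118.4]
 [ 525.6 -209.9  120.5]]
((508.0547180175781, -234.55104064941406), (18.157957077026367, 35.86998748779297), 74.18138885498047) [116.92190197 119.00789637 120.44716467]
tip rack y 49.08529163208008
[(20, 142.2, -1.9, 0.5), (27, 136.0, -1.9, 2.5), (34, 130.7, -1.9, 1.0), (41, 125.2, -1.9, 0.5), (48, 119.3, -1.8, 0.9), (55, 113.4, -1.8, 1.6), (62, 107.8, -1.8, 0.5), (69, 102.0, -1.8, -0.1), (76, 95.9, -1.7, 0.6), (83, 89.8, -1.7, 1.0), (90, 83.8, -1.7, 0.7), (97, 77.8, -1.7, 0.1), (104, 57.4, -0.9, 118.1), (111, 53.1, -0.9, 119.1), (118, 48.9, -0.8, 119.5), (125, 44.6, -0.8, 119.2), (132, 40.4, -0.8, 118.7), (139, 38.1, -1.2, 57.2), (146, 33.1, -1.3, 30.7), (153, 27.1, -1.3, 30.8), (160, 21.0, -1.3, 30.7), (167, 13.9, -1.4, 4.6), (174, 7.3, -1.4, 5.4), (181, 2.5, -1.2, 30.4), (188, -3.7, -1.2, 31.0), (195, -10.1, -1.1, 29.9), (202, -19.8, -1.2, 5.5), (209, -23.9, -1.1, 23.8), (216, -29.3, -1.1, 30.5), (223, -36.0, -1.0, 29.8)]
```

View pics/w14.png

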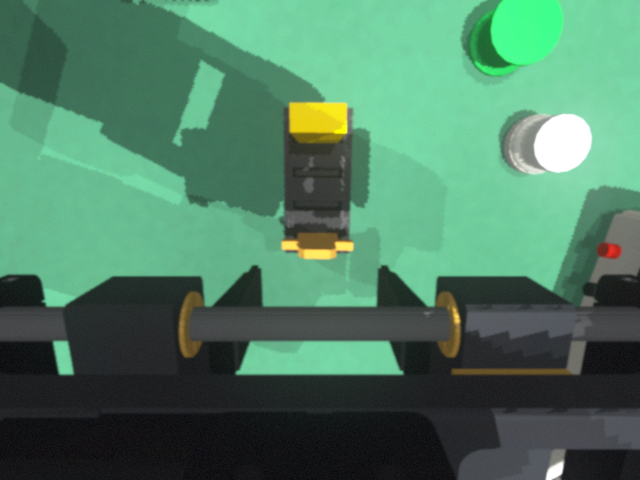

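```bash
echo '[0.5,0,0,0,0.6,1.1,-0.01,0,0.005,0.6,1.6,-0.02,0,0.005,0.6,1.708,-0.02,0.24,0.005,0.6,1.708,-0.02,0.7,0.005,0.6]' > path.dat && python3 steer.py path.dat; echo '[0,0,0.24,0,0.6,0,0,0.4,0,0.6,0,0,0.4,0,0.6,0,0,0.4,0,0.6]' > path.dat && python3 steer.py path.dat;python3 - <<'E'
from h import *
print(totool([507.8,-235.5,70],1.294))
E
```

```text
t: 38.07
eef_pos: [509.2, -234.6, 157.6]
tcp_rot: [3.137, 0.001, 1.296]
ft_force: [1.0, -1.4, 0.1]
opening: 0.596
grip_force: 0.0
t: 38.4
eef_pos: [507.8, -236.5, 135.9]
tcp_rot: [-3.142, -0.0, 1.292]
ft_force: [-0.6, 0.2, -0.2]
opening: 0.6
grip_force: 0.0
(array([ 0.9, -0.3, 65.9]), np.float64(-0.002))
```

In the tool's units: 66 mm is 1.32, 58 mm is 1.16.

```bash
echo '[0.014,-0.004,0.24,0,0.6,0.014,-0.004,0.56,0,0.6,0.014,-0.004,0.9,0,0.6,0.014,-0.004,1.16,0,0.6,0.014,-0.004,1.32,0,0.6]' > path.dat && python3 steer.py path.dat; echo '[0,0,0,0,0.6,0,0,0,0,0.5,0,0,0,0,0.3,0,0,0,0,0.1,0,0,0,0,0.1]' > path.dat && python3 steer.py path.dat;echo '[0,0,0,0,0.1,0,0,0,0,0.1,0,0,0,0,0.1]' > path.dat && python3 steer.py path.dat; python3 - <<'E'
from h import *
print(totool([507.8,-235.5,70],1.294))
held("w15")
E
```

```text
t: 38.82
eef_pos: [507.7, -236.1, 69.3]
tcp_rot: [3.141, -0.0, 1.292]
ft_force: [-0.4, -0.4, 0.4]
opening: 0.599
grip_force: 0.0
t: 39.23
eef_pos: [507.9, -236.2, 70.4]
tcp_rot: [3.14, 0.0, 1.292]
ft_force: [0.2, -0.8, 0.2]
opening: 0.376
grip_force: 21.0
t: 39.48
eef_pos: [507.9, -236.2, 70.3]
tcp_rot: [3.141, 0.0, 1.292]
ft_force: [-0.3, 0.3, 6.1]
opening: 0.376
grip_force: 30.0
(array([ 0.7, -0.3,  0.3]), np.float64(-0.002))
305 [(8.8, 13.2), (9.5, 0.9), (9.1, -7.0), (9.5, -16.5), (10.1, -25.3), (10.2, -32.3), (10.5, -39.4), (10.4, -44.8)]
320 [(8.7, 13.7), (9.1, 2.3), (9.7, -8.7), (9.6, -16.5), (10.0, -25.0), (10.4, -32.9), (10.6, -39.5), (10.4, -44.8)]
335 [(8.3, 14.9), (8.9, 2.7), (9.3, -7.4), (9.6, -16.5), (10.0, -25.1), (10.3, -32.5), (10.2, -38.6), (10.4, -44.7)]
```

In the tool's units: -21 mm is -0.42, -10 mm is -0.2.

```bash
echo '[0,0,-0.06,0,0.1,0,0,-0.2,0,0.1,0,0,-0.42,0,0.1,0,0,-0.68,0,0.1,0,0,-0.96,0,0.1]' > path.dat && python3 steer.py path.dat; echo '[0,0,-0.28,0,0.1,0,0,-0.56,0,0.1,0,0,-0.84,0,0.1,0.1,-0.02,-1.08,0,0.1,0.3,-0.056,-1.24,0,0.1]' > path.dat && python3 steer.py path.dat; echo '[0.26,-0.048,0,0,0.1,0.56,-0.104,0,0,0.1,0.88,-0.164,0,0,0.1,1.22,-0.228,0,0,0.1,1.56,-0.292,0,0,0.1]' > path.dat && python3 steer.py path.dat; echo '[0.36,-0.068,0,0,0.1,0.72,-0.136,0,0,0.1,1.08,-0.202,0,0,0.1,1.44,-0.27,0,0,0.1,1.8,-0.338,0,0,0.1]' > path.dat && python3 steer.py path.dat; echo '[0.36,-0.068,0,0,0.1,0.72,-0.136,0,0,0.1,1.04,-0.196,0,0,0.1,1.32,-0.248,0,0,0.1,1.56,-0.292,0,-0.05,0.1]' > path.dat && python3 steer.py path.dat; echo '[0.2,-0.038,0,-0.06,0.1,0.36,-0.068,0,-0.13,0.1,0.48,-0.09,0,-0.2,0.1,0.56,-0.106,0,-0.27,0.1,0.58,-0.11,0,-0.291,0.1]' > path.dat && python3 steer.py path.dat; echo '[0,0,0,0,0.1,0,0,0,0,0.1,0,0,0,0,0.1]' > path.dat && python3 steer.py path.dat; python3 -c "
from h import *
held('w16');print(totool([535.5,57.7,140],1.633),env.state()['eef_pos'])
c,im,d=load('w16'); J=tojig(cloud(c,d)); print([(v,*J[v,320].round(1).tolist()) for v in range(190,300,6)])"
```

```text
t: 39.95
eef_pos: [507.5, -236.0, 118.8]
tcp_rot: [-3.141, -0.0, 1.292]
ft_force: [-0.2, -0.0, -1.1]
opening: 0.379
grip_force: 30.0
t: 40.37
eef_pos: [509.3, -221.3, 181.7]
tcp_rot: [3.14, 0.001, 1.291]
ft_force: [-0.2, -0.5, -0.9]
opening: 0.375
grip_force: 30.0
t: 40.78
eef_pos: [516.1, -140.0, 179.2]
tcp_rot: [-3.141, -0.0, 1.292]
ft_force: [1.4, -0.1, -0.1]
opening: 0.375
grip_force: 30.0
t: 41.2
eef_pos: [524.5, -48.7, 179.2]
tcp_rot: [-3.141, -0.0, 1.292]
ft_force: [-0.7, -0.1, -1.3]
opening: 0.379
grip_force: 30.0
t: 41.62
eef_pos: [531.8, 30.4, 179.2]
tcp_rot: [-3.141, -0.0, 1.342]
ft_force: [-0.3, -0.1, -0.5]
opening: 0.378
grip_force: 30.0
t: 42.03
eef_pos: [532.9, 59.3, 179.2]
tcp_rot: [-3.141, -0.0, 1.637]
ft_force: [0.7, 0.3, -0.9]
opening: 0.374
grip_force: 30.0
t: 42.28
eef_pos: [533.5, 57.8, 179.5]
tcp_rot: [-3.141, -0.0, 1.631]
ft_force: [0.1, 0.4, -0.8]
opening: 0.38
grip_force: 30.0
305 [(8.4, 14.8), (9.1, 2.4), (9.5, -8.0), (9.6, -16.6), (10.1, -25.4), (10.5, -33.0), (10.3, -38.8), (10.9, -45.7)]
320 [(8.5, 14.5), (9.1, 2.3), (9.4, -7.5), (9.9, -17.3), (10.2, -25.5), (10.3, -32.6), (10.6, -39.6), (11.1, -46.2)]
335 [(8.3, 15.0), (9.0, 2.8), (9.5, -8.0), (9.7, -16.8), (10.3, -25.7), (10.6, -33.4), (10.7, -39.6), (11.0, -46.0)]
(array([-0.1,  1.9, 39.6]), np.float64(-0.002)) [533.59620906  57.69679244 179.55492676]
[(190, -0.7, 27.7, 72.2), (196, -0.7, 23.2, 72.6), (202, -0.5, 15.1, 46.9), (208, -0.5, 10.1, 47.2), (214, -0.4, 5.0, 47.3), (220, -0.3, -2.9, 32.2), (226, -0.4, -2.5, 61.0), (232, -0.3, -7.0, 63.3), (238, -0.3, -12.5, 60.7), (244, -0.1, -21.6, 44.8), (250, -0.2, -21.6, 64.5), (256, -0.2, -21.4, 83.1), (262, -0.6, -1.0, 165.0), (268, -0.6, -0.3, 177.2), (274, -0.7, -0.1, 187.1), (280, -0.7, 0.4, 196.8), (286, -0.7, 0.7, 205.0), (292, -0.7, 0.9, 212.1), (298, -0.7, 1.2, 219.1)]
```

```bash
echo '[0.018,0.038,0.08,0,0.1,0.018,0.038,0.28,0,0.1,0.018,0.038,0.52,0,0.1,0.018,0.038,0.74,0,0.1,0.018,0.038,0.9,0,0.1]' > path.dat && python3 steer.py path.dat; echo '[0,0,0.08,0,0.1,0,0,0.16,0,0.1,0,0,0.24,0,0.1,0,0,0.32,0,0.1,0,0,0.38,0,0.1]' > path.dat && python3 steer.py path.dat; echo '[0,0,0.02,0,0.1,0,0,0.02,0,0.1]' > path.dat && python3 steer.py path.dat;python3 -c "
from h import *
held('w17');print(tojig(env.state()['eef_pos']),env.state()['eef_pos'])
c,im,d=load('w17'); J=tojig(cloud(c,d)); print([(v,*J[v,320].round(1).tolist()) for v in range(220,300,5)])"
```

```text
t: 42.75
eef_pos: [535.1, 58.7, 132.9]
tcp_rot: [-3.14, -0.0, 1.632]
ft_force: [-0.0, 0.8, -1.6]
opening: 0.377
grip_force: 30.0
t: 43.17
eef_pos: [535.8, 58.7, 115.5]
tcp_rot: [3.141, 0.0, 1.633]
ft_force: [0.1, -2.9, 0.5]
opening: 0.374
grip_force: 30.0
t: 43.33
eef_pos: [535.7, 58.7, 114.6]
tcp_rot: [3.141, 0.0, 1.633]
ft_force: [0.5, -2.1, -0.9]
opening: 0.376
grip_force: 30.0
305 [(8.4, 14.7), (9.2, 2.1), (9.5, -7.9), (9.6, -16.4), (9.9, -24.6), (9.9, -31.5), (10.4, -39.0), (10.7, -45.3)]
320 [(8.8, 13.6), (8.6, 3.9), (9.4, -7.6), (9.8, -17.0), (10.1, -25.2), (10.2, -32.3), (10.4, -38.9), (11.1, -46.3)]
335 [(8.6, 14.2), (8.9, 3.0), (9.9, -9.0), (10.0, -17.5), (9.9, -24.8), (10.4, -32.7), (10.7, -39.7), (10.4, -44.8)]
[  1.41209098  -8.64209896 114.68665497] [535.64225116  58.73927655 114.68665497]
[(220, 1.5, 12.6, 47.2), (225, 1.6, 9.0, 46.2), (230, 1.6, 6.0, 48.1), (235, 1.7, 2.2, 46.4), (240, 1.7, -1.7, 44.4), (245, 1.7, -1.9, 57.5), (250, 1.7, -3.9, 62.1), (255, 1.7, -7.3, 61.7), (260, 1.8, -10.6, 62.0), (265, 1.5, 0.0, 106.1), (270, 1.5, 0.4, 115.4), (275, nan, nan, nan), (280, 1.5, 1.1, 131.6), (285, 1.4, 1.1, 137.8), (290, 1.4, 1.6, 144.9), (295, 1.4, 1.6, 150.2)]
```

In the tool's units: -2 mm is -0.04, -1.4 mm is -0.028.

```bash
echo '[-0.014,-0.004,0,0,0.1,-0.028,-0.004,0,0,0.1,-0.04,-0.004,0,0,0.1,-0.04,-0.004,0,0,0.1]' > path.dat && python3 steer.py path.dat; echo '[-0.014,0,0.02,0,0.1,-0.028,0,0.04,0,0.1,-0.04,0,0.06,0,0.1,-0.04,0,0.06,0,0.1]' > path.dat && python3 steer.py path.dat;echo '[-0.01,0,0.02,0,0.1,-0.02,0,0.04,0,0.1,-0.02,0,0.04,0,0.1]' > path.dat && python3 steer.py path.dat;python3 -c "
from h import *
held('w18');print(tojig(env.state()['eef_pos']),env.state()['moment'])"
```

```text
t: 43.72
eef_pos: [535.4, 56.9, 114.7]
tcp_rot: [3.142, -0.0, 1.633]
ft_force: [0.2, 0.9, -1.0]
opening: 0.379
grip_force: 30.0
t: 44.05
eef_pos: [535.6, 55.3, 111.6]
tcp_rot: [3.141, -0.001, 1.632]
ft_force: [0.7, 5.7, 0.5]
opening: 0.377
grip_force: 30.0
t: 44.3
eef_pos: [535.6, 54.5, 109.6]
tcp_rot: [3.141, -0.001, 1.632]
ft_force: [-0.4, 6.0, 0.8]
opening: 0.375
grip_force: 30.0
305 [(9.4, 11.6), (9.3, 1.8), (9.8, -8.7), (10.3, -18.4), (10.4, -26.1), (10.3, -32.6), (10.7, -39.6), (10.8, -45.6)]
320 [(9.2, 12.3), (9.6, 0.7), (10.0, -9.5), (10.2, -18.1), (10.4, -26.1), (10.0, -31.7), (11.1, -40.6), (11.1, -46.2)]
335 [(9.4, 11.5), (9.6, 0.9), (10.4, -10.5), (10.2, -18.0), (10.5, -26.4), (10.9, -34.1), (10.6, -39.3), (10.9, -45.8)]
[  1.20412211 -12.90411354 109.58600122] [1.55196552 0.05942341 0.02632418]
```

In the tool's units: 1.5 mm is 0.03, -1 mm is -0.02.

```bash
echo '[-0.008,0,0.03,0,0.1,-0.016,0,0.06,0,0.1,-0.02,0,0.09,0,0.1,-0.02,0,0.12,0,0.1]' > path.dat && python3 steer.py path.dat; echo '[-0.004,0,0.02,0,0.1,-0.006,0,0.04,0,0.1,-0.006,0,0.06,0,0.1,-0.006,0,0.06,0,0.1]' > path.dat && python3 steer.py path.dat;python3 -c "
from h import *
held('w19');print(tojig(env.state()['eef_pos']),env.state()['moment'])
c,im,d=load('w19'); J=tojig(cloud(c,d)); print([(v,*J[v,320].round(1).tolist()) for v in range(230,275,3)])"
```

```text
t: 44.68
eef_pos: [535.8, 53.5, 103.9]
tcp_rot: [3.141, -0.001, 1.633]
ft_force: [-1.7, 5.6, 6.2]
opening: 0.375
grip_force: 30.0
t: 45.02
eef_pos: [535.9, 53.2, 100.9]
tcp_rot: [3.141, -0.001, 1.633]
ft_force: [-0.8, 7.3, 3.8]
opening: 0.38
grip_force: 30.0
305 [(10.2, 8.9), (9.9, -0.1), (10.3, -10.3), (10.7, -19.4), (10.5, -26.4), (10.8, -33.7), (10.5, -39.3), (11.1, -46.4)]
320 [(10.2, 9.0), (10.1, -0.7), (10.2, -10.1), (10.3, -18.4), (10.9, -27.5), (11.1, -34.5), (10.8, -40.0), (10.6, -45.2)]
335 [(9.8, 10.2), (10.2, -1.0), (10.6, -11.2), (10.4, -18.8), (10.7, -26.9), (10.3, -32.6), (10.8, -40.0), (11.0, -46.2)]
[  1.41546141 -14.16923588 100.87159579] [1.71697111 0.15630642 0.1123784 ]
[(230, 1.6, 3.3, 46.9), (233, 1.7, -0.8, 37.1), (236, 1.6, -0.7, 46.2), (239, 1.6, -0.2, 56.7), (242, 1.6, -0.7, 62.4), (245, 1.6, -2.5, 62.3), (248, 1.6, -4.4, 62.2), (251, 1.6, -6.1, 62.5), (254, 1.7, -8.0, 62.4), (257, 1.7, -10.4, 60.6), (260, 1.5, -4.3, 87.2), (263, 1.5, -4.3, 92.7), (266, 1.5, -3.8, 99.1), (269, 1.5, -4.1, 103.1), (272, 1.5, -3.9, 108.1)]
```

In the tool's units: 2 mm is 0.04, 1 mm is 0.02.

```bash
echo '[0,0,0.02,0,0.1,0,0,0.04,0,0.1,0,0,0.06,0,0.1,0,0,0.08,0,0.1]' > path.dat && python3 steer.py path.dat; echo '[0,0,0.02,0,0.1,0,0,0.04,0,0.1,0,0,0.04,0,0.1]' > path.dat && python3 steer.py path.dat;echo '[0,0,0.014,0,0.1,0,0,0.028,0,0.1,0,0,0.028,0,0.1]' > path.dat && python3 steer.py path.dat
```

```text
t: 45.4
eef_pos: [536.0, 53.2, 97.1]
tcp_rot: [3.141, -0.001, 1.633]
ft_force: [-1.5, 6.6, 6.5]
opening: 0.378
grip_force: 30.0
t: 45.65
eef_pos: [536.0, 53.2, 94.9]
tcp_rot: [3.141, -0.001, 1.633]
ft_force: [-0.2, 7.2, 3.2]
opening: 0.383
grip_force: 30.0
t: 45.9
eef_pos: [536.0, 53.2, 93.5]
tcp_rot: [3.141, -0.001, 1.633]
ft_force: [0.3, 6.8, 4.8]
opening: 0.377
grip_force: 30.0
```

In the tool's units: 1.4 mm is 0.028, 0.7 mm is 0.014.

```bash
echo '[0,0,0.014,0,0.1,0,0,0.028,0,0.1,0,0,0.028,0,0.1]' > path.dat && python3 steer.py path.dat; echo '[0,0,0.014,0,0.1,0,0,0.028,0,0.1,0,0,0.028,0,0.1]' > path.dat && python3 steer.py path.dat;python3 -c "
from h import *
held('w20');print(tojig(env.state()['eef_pos']),env.state()['moment'])
c,im,d=load('w20'); J=tojig(cloud(c,d)); print([(v,*J[v,320].round(1).tolist()) for v in range(230,275,3)])"
```

```text
t: 46.15
eef_pos: [536.1, 53.0, 92.6]
tcp_rot: [3.14, -0.001, 1.633]
ft_force: [-1.6, 4.3, 9.2]
opening: 0.376
grip_force: 30.0
t: 46.4
eef_pos: [536.3, 52.7, 91.9]
tcp_rot: [3.139, -0.0, 1.633]
ft_force: [-2.6, 1.6, 17.7]
opening: 0.378
grip_force: 30.0
305 [(10.3, 8.8), (10.1, -0.8), (10.9, -11.9), (10.3, -18.3), (11.0, -27.6), (10.7, -33.4), (10.9, -40.1), (10.9, -45.9)]
320 [(10.3, 8.6), (10.1, -0.8), (10.8, -11.8), (10.6, -19.3), (10.8, -27.2), (10.4, -32.7), (10.9, -40.3), (11.4, -47.0)]
335 [(10.2, 9.1), (10.4, -1.5), (10.3, -10.2), (11.3, -21.1), (10.8, -27.1), (10.6, -33.2), (10.5, -39.1), (10.9, -45.9)]
[  1.78052052 -14.71510684  91.87131858] [0.85742858 0.75435741 0.18588706]
[(230, 2.0, 2.0, 34.3), (233, 2.0, 1.7, 42.1), (236, 2.0, 2.0, 51.6), (239, 1.9, 1.9, 59.0), (242, 1.9, 0.9, 61.9), (245, 1.9, -0.9, 61.8), (248, 2.0, -2.3, 63.0), (251, 2.0, -4.3, 62.3), (254, 2.0, -5.9, 62.8), (257, 2.1, -8.6, 59.8), (260, 1.9, -4.1, 80.7), (263, 1.9, -4.2, 85.6), (266, 1.9, -4.4, 89.8), (269, 1.8, -4.2, 95.4), (272, 1.8, -4.4, 99.2)]
```

In the tool's units: 0.7 mm is 0.014, 0.4 mm is 0.008.

```bash
echo '[0,0,0.008,0,0.1,0,0,0.014,0,0.1,0,0,0.014,0,0.1,0,0,0.014,0,0.1]' > path.dat && python3 steer.py path.dat; python3 -c "
from h import *
c,im,d=shot('w21'); J=tojig(cloud(c,d)); print([(v,*J[v,320].round(1).tolist()) for v in range(233,260,4)])
c=cam('scene'); p,d=env.read_camera('scene'); q=c[4].T@(env.state()['eef_pos']-c[3]); u,v=int(c[1]+c[0]*q[0]/q[2]),int(c[2]+c[0]*q[1]/q[2])
cv2.imwrite('pics/s21.png',cv2.resize(p[v-60:v+70,u-70:u+80,::-1],None,fx=4.4,fy=4.4,interpolation=cv2.INTER_CUBIC)); print(env.state())"
```

```text
t: 46.78
eef_pos: [536.4, 52.6, 91.6]
tcp_rot: [3.139, 0.0, 1.633]
ft_force: [-3.5, 1.7, 23.5]
opening: 0.376
grip_force: 30.0
[(233, 2.1, 1.8, 42.6), (237, 2.0, 1.9, 54.1), (241, 2.0, 1.5, 62.2), (245, 2.0, -0.7, 62.9), (249, 2.1, -3.1, 62.7), (253, 2.1, -5.8, 61.5), (257, 2.1, -8.6, 60.1)]
{'t': 46.8833, 'joints': array([-2.49875027e-02,  5.32088755e-01,  1.89567109e+00,  3.14475010e-04,
        7.11187679e-01, -8.73774698e-02]), 'qvel': array([ 0.00054178,  0.0006425 , -0.00035315,  0.00100547,  0.00241807,
       -0.00042419]), 'tau': array([ -1.16422825, -43.89838099, -15.1243633 ,  -0.38712186,
        -1.41635824,   0.17795556]), 'eef_pos': array([536.42274006,  52.56974645,  91.63269156]), 'tcp_rot': array([3.13893968e+00, 2.57154685e-05, 1.63294829e+00]), 'ft_force': array([-4.82355703,  1.17652258, 23.67837595]), 'moment': array([0.70964186, 1.09122841, 0.16979852]), 'grip_force': 30.005085468292236, 'opening': 0.3766717615347407}
```

View pics/s21.png

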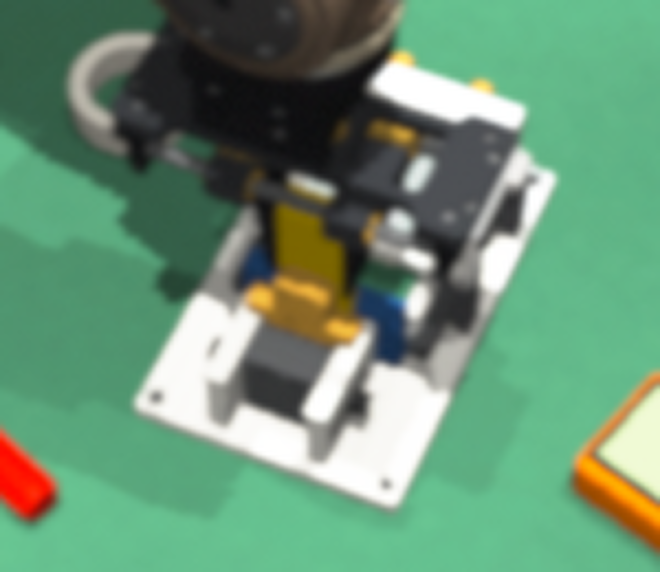

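```bash
python3 -c "
from h import *
c=cam('scene'); p,d=env.read_camera('scene'); J=tojig(cloud(c,d)); h=cv2.cvtColor(p,cv2.COLOR_RGB2HSV)
m=(h[...,0]>8)&(h[...,0]<24)&(h[...,1]>90)&(abs(J[...,0])<35)&(J[...,1]>-42)&(J[...,1]<-18)&(J[...,2]>50)&(J[...,2]<110)
q=J[m]; print(len(q)); print(sorted(q.round(0).tolist(),key=lambda a:(a[0],-a[2])))"
```

```text
307
[[-29.0, -24.0, 67.0], [-28.0, -30.0, 70.0], [-27.0, -32.0, 70.0], [-26.0, -23.0, 71.0], [-26.0, -29.0, 71.0], [-26.0, -34.0, 70.0], [-26.0, -24.0, 67.0], [-25.0, -27.0, 69.0], [-24.0, -24.0, 73.0], [-24.0, -33.0, 73.0], [-24.0, -34.0, 70.0], [-23.0, -25.0, 71.0], [-23.0, -36.0, 70.0], [-23.0, -30.0, 69.0], [-22.0, -33.0, 71.0], [-22.0, -34.0, 63.0], [-21.0, -29.0, 73.0], [-21.0, -25.0, 72.0], [-21.0, -25.0, 68.0], [-20.0, -31.0, 74.0], [-20.0, -32.0, 71.0], [-20.0, -36.0, 71.0], [-19.0, -29.0, 70.0], [-18.0, -35.0, 71.0], [-18.0, -36.0, 69.0], [-18.0, -36.0, 64.0], [-17.0, -32.0, 73.0], [-16.0, -22.0, 107.0], [-15.0, -23.0, 101.0], [-15.0, -36.0, 74.0], [-15.0, -36.0, 67.0], [-15.0, -36.0, 62.0], [-14.0, -25.0, 101.0], [-14.0, -21.0, 92.0], [-14.0, -38.0, 74.0], [-13.0, -24.0, 92.0], [-13.0, -29.0, 91.0], [-13.0, -34.0, 90.0], [-13.0, -35.0, 87.0], [-13.0, -35.0, 83.0], [-13.0, -35.0, 80.0], [-13.0, -35.0, 71.0], [-13.0, -36.0, 69.0], [-13.0, -36.0, 64.0], [-13.0, -36.0, 59.0], [-11.0, -23.0, 96.0], [-11.0, -28.0, 95.0], [-11.0, -32.0, 92.0], [-11.0, -35.0, 80.0], [-11.0, -38.0,
[... 4656 characters left out ...]
.0], [23.0, -34.0, 73.0], [23.0, -22.0, 71.0], [23.0, -28.0, 71.0], [24.0, -25.0, 109.0], [24.0, -24.0, 104.0], [24.0, -24.0, 71.0], [24.0, -30.0, 71.0], [24.0, -35.0, 66.0], [25.0, -26.0, 103.0], [25.0, -37.0, 74.0], [25.0, -26.0, 70.0], [25.0, -33.0, 64.0], [26.0, -35.0, 75.0], [26.0, -30.0, 72.0], [26.0, -35.0, 72.0], [27.0, -25.0, 74.0], [27.0, -32.0, 72.0], [27.0, -26.0, 71.0], [28.0, -23.0, 72.0], [28.0, -28.0, 71.0], [28.0, -33.0, 69.0], [28.0, -33.0, 65.0], [29.0, -25.0, 72.0], [29.0, -31.0, 72.0], [29.0, -20.0, 69.0], [30.0, -33.0, 72.0], [30.0, -26.0, 69.0], [30.0, -33.0, 67.0], [31.0, -30.0, 72.0], [31.0, -23.0, 70.0], [32.0, -26.0, 71.0], [32.0, -31.0, 69.0], [32.0, -26.0, 67.0]]
```

Shoulder tops are at about 72 mm and head tops at about 98 mm, both as expected. The stack spans y -36 to -21, the module is home and the wedge is tight at 24 N, so I'm handing in.

```bash
python3 -c "
from cell import env
print(env.job_done())"
```

```text
the job is handed in; nothing more can be done
None
```

I handed the job in: lid closed, two spacers hung against the stop, the module home, and the wedge held pressed at about 24 N. On the way, both spacers knocked the wedge in the rack and tilted in the grip; I righted one against the stop and the other against the rack's end.

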